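# Set the grease dispenser's pressure and close its knob guard

### The arm

A 7-joint arm with a two-finger parallel gripper is mounted at the origin on a cart in front of the work surface, level with it; the furniture and walls round the work are solid. World frame = base frame: x ahead of the robot, y to its left, z up, the work surface at z = 0. Lengths are in mm, angles in rad, forces in N, time in s.
With the tool pointing down it reaches from about 425 to 925 mm from the base axis. Payload 6.8 kg.
Tool frame: the origin (TCP) lies on the centre line of the jaws, within the pads' length; the fingertips stand 19 mm ahead of it and the grasp point (between the pads) is the TCP (ctrl.tcp_to_tips is the distance from the TCP to the fingertips, in mm); z points along the fingers, x is the direction in which the jaws open and shut, and the axes are right-handed (so a half turn about z gives the same grasp; the last joint's range is limited). The gripper opens to 85 mm and grips with 20 to 120 N. Pads are 22 mm wide; open, the fingers measure 114 mm over their backs; the gripper's body (76 mm by 85 mm) begins 54 mm behind the grasp point. The pads swing forward as they close: fully open they stand 13 mm farther back than shut.
Start: joints at [1.011, 0.477, 0.022, 1.555, -0.011, 1.109, -0.083], TCP at [294.706, -607.285, 250.308] pointing down, gripper open.
Joint ranges: [-2.96, 2.96], [-0.34, 2.1], [-1.41, 1.46], [0.24, 2.44], [-1.37, 4.51], [0.17, 1.92], [-2.96, 2.96]. Speed limits (rad/s): [2.39, 2.39, 3.14, 3.14, 3.14, 3.14, 3.14].

### API

Orientations are given as a 3x3 rotation matrix whose columns are the frame's x, y, z axes.
In Python, from workcell import ctrl, cams gives the robot as it stands. The module is installed in compiled form; this text tells all that it offers.
- The arm moves only by the shell command python3 -m jog 'ROWS' [FORCE]. ROWS is a JSON object of lists of equal length, an entry for each row: "offset": the shift along the tool's x, y, z in m, a list of three; "rotation": the turn, a rotation vector about the tool's x, y, z in degrees, a list of three; "gripper": the finger opening in m, from 0 to 0.0854. In form: {"offset": [[dx, dy, dz], ...], "rotation": [[ax, ay, az], ...], "gripper": [gripper, ...]}. A call has 1 to 12 rows; each row shifts and turns the pose as measured when the row begins, along the tool's axes as they then stand; what a row does not reach is not made up. A row lasts 1/12 s, in which the tool goes at most 41.7 mm and 7.16 degrees, less where a joint would pass 70% of its speed; a pose out of reach is approached as far as the arm can. A call with a gripper value outside its range is refused whole. The fingers move at their own pace and stop on an object; FORCE is the grip in N (left out, the last holds). Time passes only in rows, so rows that do not move let the fingers close. It gives the time, the measured TCP pose, the force and the opening at its end, in the units of the state.
- ctrl.sense(): the state, without advancing time (a new reading comes with each control period).
- cams.grab_frame(name): name is "side" or "top"; returns a dict with "frame" (420x560x3 uint8, red, green, blue), "depth" (420x560 float32, mm along the optical axis (not along the pixel's ray), 0 where there is no reading), "fx", "fy", "cx", "cy" (pixels), "world_from_camera" (4x4, takes a point from camera to world coordinates). Camera axes: x right, y down, z forward; pixel columns grow to the right and rows downward; lengths in mm; the calibration is good to about 2 mm. A picture is of the moment at which its call begins.
- ctrl.sign_off(): hands the job in, once; it reports no verdict.
Trained networks look in a picture, given as the dict that the camera call returned (one of the last four; its "shot" number tells which), for a name from the list of things; names that differ only in an ending like _2 or _b are one class to them, and where a whole thing is asked for, a point or a joint stands for the part that bears it (a point fixed in the world has none). Each returns a list of dicts, best first, with "conf" (0 to 1); they miss things now and then, are a little off and sometimes report something else, mostly with a low value. They report only what shows in the picture. A call takes as long as a camera call.
- cams.spot_in(picture, target): "uv" ([column, row] in pixels, amid what is visible of it).
- cams.tip_of(picture, target): "uv" ([column, row] in pixels: a listed point, or the origin of a listed thing).
The state is a dict: "time_s": time; "q": joint angles; "qvel": joint speeds; "joint_torque": joint torques, N m; "ee_pos": TCP position; "tool_rot": TCP orientation; "wrist_force": force on the tool from outside, world axes, zero at the start; "torque": the same for the moment, N m; "opening": finger opening in mm.
Only numpy, scipy, OpenCV 4.12 (cv2) and the standard library are available. Lean on these libraries where they do the work, as an engineer would, in place of code of your own. Each camera call takes 0.05 s, during which the arm holds its last target.

### The job

The bench grease dispenser runs at too low a pressure: reach into the recess on its sloping panel and turn the bar knob clockwise until the gauge's needle stands in the green band, then let go and swing the red-gripped wire guard, which is folded open to the right, over the knob until it is fully closed. Do not disturb the black ball joints lying on the table to the right of the dispenser.

Things in the scene. Friction and masses are not known exactly. Their poses are not given: they have to be found in the camera images.
- dispenser: Bench grease dispenser, a fixed blue and grey metal console: 300 mm wide (y), 200 mm deep (x), 137 mm high at the back, 55 mm at the front. Origin: middle of its underside, on the table; x points to its back, y to its left seen from the front, z up. Its flat control panel slopes up towards the back at 25 degrees to the table; dial gauge on the panel's left half, recessed knob on its right half.
- knob_grip (a point): Knob: grey bar 52 mm long, 22 wide, 35 tall, on a round skirt (radius 28), in a round recess of inner radius 46 mm with its rim 6 mm proud of the panel. This point is on the turning axis, 9 mm below the bar's top, 16 below the rim, 25 above the skirt. z: turning axis, square out of the panel (25 degrees from vertical, to the front); x along the bar (white line on its +x half); y across it.
- knob (a joint): Knob angle, rad; 0 with the bar pointing up the slope, positive clockwise as seen from outside (a negative turn about knob_grip's z). Range -2.2 to 2.2. Turns with 0.06 N m of friction and stays where it is left.
- needle (a joint): Gauge needle (black, tip 36 mm from its pivot), rad; 0 points up the slope, positive clockwise. It is geared to the knob 1 to 1 in the same sense: clockwise raises the pressure.
- band (a joint): Middle of the green band on the gauge's face, rad, on the needle's scale. The band reaches 0.17 rad either side of it and stays where it was set.
- needle_tip (a point): Tip of the gauge needle, 36 mm from the gauge's centre; the gauge is a round steel-rimmed white dial of 94 mm diameter on the panel, to the left of the knob as the robot sees it (142 mm from centre to centre).
- band_mid (a point): Middle of the green band, 36 mm from the gauge's centre and at the height of the needle's tip.
- guard (a joint): Wire guard's angle, rad: 0 fully closed, flat over the recess, on its stop and parallel to the panel; grows as the grip swings up and over to the right, to at most 2.95. Starts open, at 2.5 to 2.8. A stiff hinge (0.06 N m) holds it where it is left; about 1 N at the grip moves it.
- guard_grip (a point): Middle of the red grip on the free cross bar of the steel wire guard: 10 mm thick, 50 mm long, 120 mm from the hinge line. The frame is 74 mm wide, with one more cross bar half-way. x runs along the cross bar, parallel to the hinge; y points from the hinge to this grip; z is square to the frame. Closed, the grip lies 14 mm above the panel, left of the knob, on a rubber bumper 9 mm high.
- guard_hinge (a point): Middle of the guard's hinge line, which runs up the panel's slope: 64 mm right of the knob's axis and 14 mm above the panel.
- joint_centre (a point): The loose one of the black ball joints on the table to the right of the dispenser, in the row of three from the table's front to its back the middle one; about 114 x 176 x 110 mm. The point is 30 mm above the middle of its underside.

How it is judged:
By the outcome, as a careful person would: the job done as asked, in the order asked, and still so for the second after the job is handed in, with the robot touching nothing.
It also fails if it takes over 61 s, if anything falls off the work surface, if the arm or the gripper's body presses on something with over 40 N, if the wrist force passes 120 N, or if a joint passes its speed limit or range.

## Working session

There is one attempt and no reset: what is moved stays moved. The work goes in short steps, Python scripts to look and compute and a shell command to move; the robot and the scene stay as the last step left them, time stands still between calls to the robot, and variables do not carry over. Pictures are saved under pics/ and viewed, and the job is handed in when it is done.

```bash
mkdir -p pics; cat > h.py <<'E'
import numpy as np, cv2
from workcell import ctrl, cams
def save(p,name,box=None,scale=1):
    f=p["frame"][:,:,::-1]
    if box: f=f[box[1]:box[3],box[0]:box[2]]
    if scale!=1: f=cv2.resize(f,None,fx=scale,fy=scale,interpolation=cv2.INTER_CUBIC)
    cv2.imwrite("pics/"+name,f)
def P(p,u,v,z=None):
    if z is None:
        u0,v0=int(round(u)),int(round(v)); d=p["depth"][max(0,v0-1):v0+2,max(0,u0-1):u0+2]; d=d[d>0]; z=float(np.median(d)) if len(d) else np.nan
    c=np.array([(u-p["cx"])/p["fx"]*z,(v-p["cy"])/p["fy"]*z,z,1]); return (p["world_from_camera"]@c)[:3]
E
python3 - <<'E'
from h import *
np.set_printoptions(precision=3,suppress=True)
s=ctrl.sense(); print(s); 
for n in("side","top"):
    p=cams.grab_frame(n); save(p,n+"0.png"); print(n,p["world_from_camera"],p["fx"])
    for t in("dispenser","knob_grip","needle_tip","band_mid","guard_grip","guard_hinge","joint_centre"):
        r=cams.tip_of(p,t)[:2]
        print(t,[(np.round(x["uv"],1),round(x["conf"],2),P(p,*x["uv"])) for x in r])
E
```

```text
{'time_s': 0.0, 'q': array([ 1.011,  0.478,  0.022,  1.556, -0.012,  1.109, -0.083]), 'qvel': array([ 0.   , -0.001, -0.001, -0.001, -0.002,  0.   ,  0.001]), 'joint_torque': array([  0.001, -59.645,   1.608, -28.12 ,   0.012,   0.009,  -0.   ]), 'ee_pos': array([ 294.451, -606.785,  249.33 ]), 'tool_rot': array([[ 0.437, -0.9  , -0.001],
       [-0.9  , -0.437,  0.002],
       [-0.002,  0.   , -1.   ]]), 'wrist_force': array([ 0.21 , -0.206, -0.629]), 'torque': array([0.029, 0.013, 0.004]), 'opening': 85.54752963544449}
side [[  -0.995   -0.06     0.085  434.489]
 [  -0.104    0.547   -0.831 1200.112]
 [   0.003   -0.835   -0.55   926.942]
 [   0.       0.       0.       1.   ]] 519.4722742009394
dispenser [(array([249.8, 290.4]), 0.81, array([612.987, 289.16 , 104.51 ]))]
knob_grip [(array([247.8, 248.6]), 0.6, array([653.217,  84.469,  70.623]))]
needle_tip [(array([251.1, 287.6]), 0.53, array([610.16 , 286.134, 110.833]))]
band_mid [(array([237.3, 271.1]), 0.42, array([650.508, 242.942, 121.879]))]
guard_grip [(array([268.3, 195.5]), 0.69, array([ 649.817, -304.973,    5.261]))]

[... 329 characters left out ...]
9   -0.982 1318.782]
 [   0.       0.       0.       1.   ]] 462.65763145680444
dispenser [(array([205.5, 199.5]), 0.83, array([601.445, 160.457,  82.473]))]
knob_grip [(array([225.8, 187.4]), 0.55, array([632.132, 104.247,  92.474]))]
needle_tip [(array([160.9, 195.1]), 0.57, array([612.199, 278.579,  97.208])), (array([251.5, 183.6]), 0.41, array([641.385,  34.231,  93.942]))]
band_mid [(array([172.5, 184.3]), 0.4, array([638.48 , 245.241, 110.177]))]
guard_grip [(array([291.6, 185.1]), 0.58, array([619.588, -72.26 , 159.029]))]
guard_hinge [(array([250.3, 184. ]), 0.75, array([637.158,  36.856, 106.575]))]
joint_centre [(array([382.2, 253.2]), 0.85, array([ 451.887, -325.411,   33.001]))]
```

View pics/top0.png

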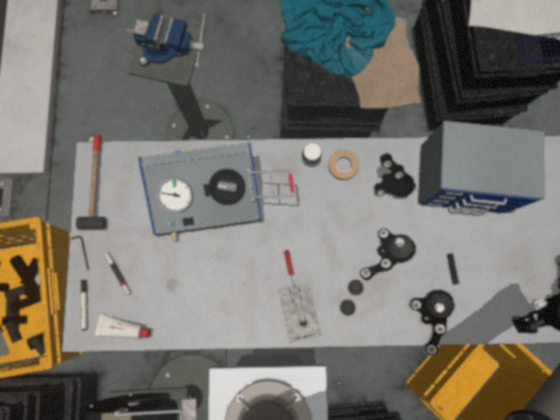

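View pics/side0.png

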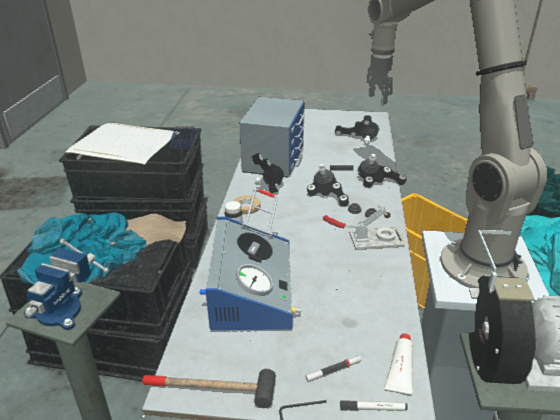

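```bash
python3 - <<'E'
from h import *
p=cams.grab_frame("top"); save(p,"topz.png",(110,130,330,270),3.6)
p=cams.grab_frame("side"); save(p,"sidez.png",(170,180,370,330),4)
E
```

```text
(no output)
```

View pics/topz.png

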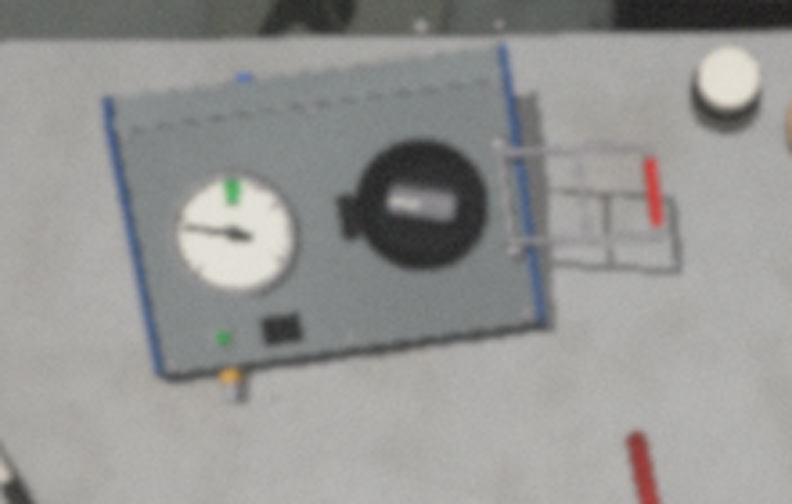

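View pics/sidez.png

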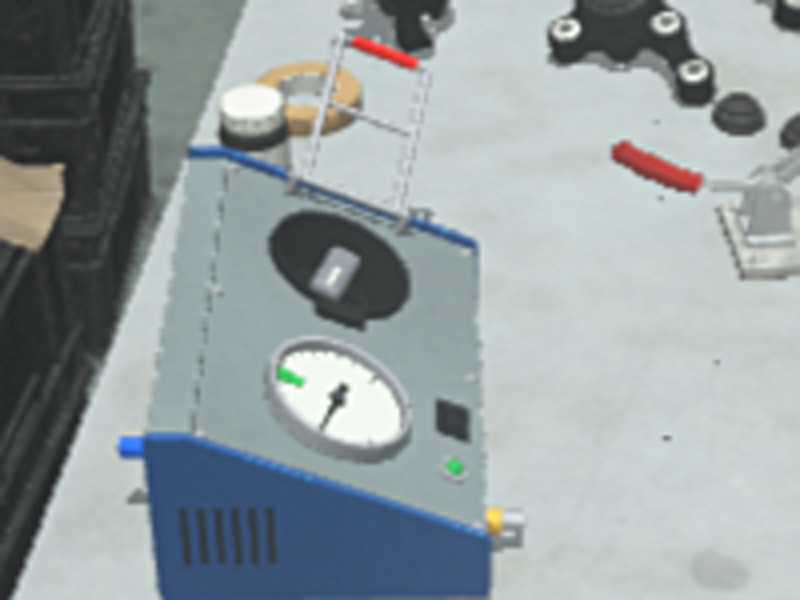

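Top view: the gauge is centred near (176,195), with its needle pointing left and the green band pointing up. The recess is centred near (227,186), with the white line on the left half of the bar. The guard is folded right, its red grip near (291,183). Next I measure the panel frame.

```bash
cat >> h.py <<'E'
SL=np.radians(25)
def panelframe(yaw):
    c,s=np.cos(yaw),np.sin(yaw); xb=np.array([c,s,0]); yl=np.array([-s,c,0]); z=np.array([0,0,1.])
    up=np.cos(SL)*xb+np.sin(SL)*z; n=-np.sin(SL)*xb+np.cos(SL)*z
    return up,yl,n
def ray(p,uv,n,d):  # intersect pixel ray with plane n.x=d
    uv=np.atleast_2d(uv).astype(float); M=p["world_from_camera"]
    dr=np.c_[(uv[:,0]-p["cx"])/p["fx"],(uv[:,1]-p["cy"])/p["fy"],np.ones(len(uv))]@M[:3,:3].T
    o=M[:3,3]; t=(d-n@o)/(dr@n); return o+dr*t[:,None]
def proj(p,X):
    X=np.atleast_2d(X); M=np.linalg.inv(p["world_from_camera"]); c=X@M[:3,:3].T+M[:3,3]
    return np.c_[c[:,0]/c[:,2]*p["fx"]+p["cx"],c[:,1]/c[:,2]*p["fy"]+p["cy"]]
E
python3 - <<'E'
from h import *
np.set_printoptions(precision=3,suppress=True)
for nm in("top","side"):
    p=cams.grab_frame(nm)
    f=p["frame"].astype(int); hsv=cv2.cvtColor(p["frame"],cv2.COLOR_RGB2HSV)
    v,u=np.mgrid[:420,:560]; D=p["depth"]
    C=np.stack([(u-p["cx"])/p["fx"]*D,(v-p["cy"])/p["fy"]*D,D],-1)@p["world_from_camera"][:3,:3].T+p["world_from_camera"][:3,3]
    W=C
    box=(W[...,0]>500)&(W[...,0]<720)&(W[...,1]>20)&(W[...,1]<340)&(W[...,2]>45)&(W[...,2]<150)&(D>0)
    pts=W[box]; rng=np.random.default_rng(0); best=0
    for i in range(400):
        a=pts[rng.choice(len(pts),3,False)]; n=np.cross(a[1]-a[0],a[2]-a[0]); 
        if np.linalg.norm(n)<1: continue
        n/=np.linalg.norm(n); n*=np.sign(n[2]); 
        k=np.abs((pts-a[0])@n)<3
        if k.sum()>best: best=k.sum(); K=k
    q=pts[K]; c=q.mean(0); n=np.linalg.svd(q-c,full_matrices=False)[2][2]; n*=np.sign(n[2])
    print(nm,len(pts),best,"n",n,"tilt",np.degrees(np.arccos(n[2])),"yaw",np.degrees(np.arctan2(-n[1],-n[0])),"d",n@c,c)
    # white dial
    reg=np.zeros((420,560),np.uint8); reg[box]=1
    white=((hsv[...,1]<45)&(hsv[...,2]>170)&(reg>0)).astype(np.uint8)
    nn,l,st,ce=cv2.connectedComponentsWithStats(white); i=1+np.argmax(st[1:,4]); 
    pu=np.argwhere(l==i)[:,::-1].astype(np.int32); hull=cv2.convexHull(pu); print("dial",cv2.fitEllipse(hull), st[i])
    dark=((hsv[...,2]<60)&(box)).astype(np.uint8)
    nn,l,st,ce=cv2.connectedComponentsWithStats(dark); i=1+np.argmax(st[1:,4])
    pu=np.argwhere(l==i)[:,::-1].astype(np.int32); print("dark",cv2.fitEllipse(cv2.convexHull(pu)),st[i])
    red=((hsv[...,0]<8)|(hsv[...,0]>172))&(hsv[...,1]>140)&(hsv[...,2]>110)
    nn,l,st,ce=cv2.connectedComponentsWithStats(red.astype(np.uint8))
    for i in range(1,nn):
        if st[i,4]>15: 
            m=(l==i)&(D>0); print("red",ce[i],st[i,4],np.median(W[m],0), W[m][:,2].min(),W[m][:,2].max())
    gr=(abs(hsv[...,0].astype(int)-65)<15)&(hsv[...,1]>120)&(hsv[...,2]>80)
    nn,l,st,ce=cv2.connectedComponentsWithStats(gr.astype(np.uint8))
    for i in range(1,nn):
        if st[i,4]>5: print("green",ce[i],st[i,4])
    np.savez("pic_%s.npz"%nm,**{k:p[k] for k in("frame","depth","fx","fy","cx","cy","world_from_camera")})
E
```

```text
top 8069 4376 n [-0.425 -0.058  0.903] tilt 25.395864396698766 yaw 7.725118649967114 d -191.94378144535625 [623.829 175.149  92.174]
dial ((174.59925842285156, 194.71145629882812), (30.018037796020508, 31.089323043823242), 118.86739349365234) [159 180  32  30 672]
dark ((225.2921600341797, 186.7248992919922), (33.22793960571289, 38.31707763671875), 83.88228607177734) [206 170  38  34 599]
red [ 96.545 141.974] 77 [792.167 490.445  20.881] 14.082559220617895 28.321689521616918
red [290.939 183.03 ] 33 [624.712 -70.833 159.61 ] 148.4182385886602 170.45884714318186
red [288.596 263.   ] 57 [425.327 -62.419  81.233] 68.52599728877863 102.23645499396139
red [144.    332.256] 43 [250.579 327.607  33.807] 27.46390980437741 38.59446509111194
side 7168 3615 n [-0.417 -0.053  0.907] tilt 24.88105684822788 yaw 7.258959227099059 d -183.50022840917057 [622.492 186.181  95.023]
dial ((259.91796875, 278.7609558105469), (42.51478958129883, 94.76287078857422), 119.24568939208984) [ 215  251   77   61 1359]
dark ((250.228271484375, 243.46170043945312), (20.593706130981445, 25.53788948059082), 110.6434555053711) [238 234  25  21 204]
red [265.622 192.556] 45 [622.662 -67.139 159.077] 145.86527212236388 172.04664109482826
red [333.598 221.54 ] 87 [424.604 -56.658  79.418] 62.87341590922426 101.94373821581485
red [405.097 336.   ] 31 [246.97  328.154  34.846] 30.302769690589116 39.39993244429138
red [153.311 379.986] 209 [791.654 499.653  19.712] -705.4591962436203 26.338479580324247
green [242.083 273.833] 12
green [283. 296.] 9
```

```bash
python3 - <<'E'
from h import *
np.set_printoptions(precision=2,suppress=True)
L=lambda n:{k:v for k,v in np.load("pic_%s.npz"%n).items()}
T,S=L("top"),L("side")
yaw=np.radians(7.5); up,yl,n=panelframe(yaw)
print([n@np.array(c) for c in([623.829,175.149,92.174],[622.492,186.181,95.023])])
d=np.mean([n@np.array(c) for c in([623.829,175.149,92.174],[622.492,186.181,95.023])])
k=ray(T,[226.9,186.7],n,d+6)[0]; g=ray(T,[175.8,195],n,d+6)[0]
print("top knob",k,"gauge",g,"sep",(g-k)@yl,(g-k)@up)
ks=ray(S,[170+340/4,180+265/4],n,d+6)[0]; gs=ray(S,[170+338/4,180+399/4],n,d+6)[0]
print("side knob",ks,"gauge",gs,"sep",(gs-ks)@yl,(gs-ks)@up)
for nm,p,pix in(("top",T,[[160.9,195.1],[174.4,182.8],[226.9,186.7]]),("side",S,[[170+322/4,180+428/4],[242.1,273.8],[255,246.2]])):
    q=ray(p,pix,n,d+4); G=(g if nm=="top" else gs)
    for x in q[:2]: print(nm,"ang",np.arctan2(-(x-G)@yl,(x-G)@up),np.linalg.norm(x-G))
for nm in("top","side"):
    pass
E
```

```text
[np.float64(-187.5097247568148), np.float64(-184.97600274162227)]
top knob [632.31 100.53  99.57] gauge [611.61 238.21  98.38] sep 139.19713299163018 -2.8157182738454027
side knob [628.82 108.45  98.44] gauge [609.36 242.02  97.57] sep 134.9671152277773 -2.0536100555237704
top ang -1.4429919338925505 39.997330879901696
top ang 0.06248195258524274 33.21421290996857
side ang -1.271663370321044 29.908586817343025
side ang 0.2734829284283329 33.554851163653524
```

```bash
cat > fit.py <<'E'
from h import *
from scipy.optimize import least_squares
np.set_printoptions(precision=2,suppress=True)
L=lambda n:{k:v for k,v in np.load("pic_%s.npz"%n).items()}
T,S=L("top"),L("side")
body=np.array([[-100,150,55],[-100,-150,55],[100,-150,137],[100,150,137]],float)
obsT=np.array([[160,376],[547,325],[503,43],[104,98]])/3.6+[110,130]
obsS=np.array([[491,535],[478,243],[190,150],[146,437]])/4+[170,180]
def W(x,b):
    c,s=np.cos(x[2]),np.sin(x[2]); return b@np.array([[c,s,0],[-s,c,0],[0,0,1]])+[x[0],x[1],0]
if __name__=="__main__":
    f=lambda x,w:np.concatenate([(proj(T,W(x,body))-obsT).ravel()*w[0],(proj(S,W(x,body))-obsS).ravel()*w[1]])
    for w in((1,0),(0,1),(1,1)):
        r=least_squares(f,[620,170,.13],args=(w,)); print(w,r.x[:2],np.degrees(r.x[2]),np.abs(r.fun).max()); print(r.fun.reshape(-1,2).T)
    x=r.x
    up,yl,n=panelframe(x[2]); e=W(x,np.array([[-100,0,55.]]))[0]; d=n@e; print("d",d)
    o=W(x,np.array([[0,0,0.]]))[0]
    for nm,p,kp,gp in(("top",T,[226.9,186.7],[175.8,195]),("side",S,[255,246.2],[254.5,279.7])):
        k=ray(p,kp,n,d+6)[0]-o; g=ray(p,gp,n,d+6)[0]-o; xb=[np.cos(x[2]),np.sin(x[2]),0]
        print(nm,"knob local",k@xb,k@yl,"gauge",g@xb,g@yl)
E
python3 fit.py
```

```text
(1, 0) [627.5  169.37] 7.373312834762166 1.0520349040799886
[[-0.76  0.    1.05 -0.31  0.   -0.   -0.   -0.  ]
 [ 0.82 -0.48 -0.23 -0.17  0.   -0.   -0.   -0.  ]]
(0, 1) [625.58 171.55] 7.381270805063553 1.0369046929241108
[[-0.   -0.    0.   -0.    0.83  0.19 -0.32 -0.68]
 [ 0.    0.    0.    0.    0.87 -1.04 -1.02  0.35]]
(1, 1) [626.57 170.  ] 7.3850439128445045 1.3794376335909249
[[-1.   -0.21  0.81 -0.56  0.48 -0.11 -0.55 -0.95]
 [ 1.18 -0.15  0.1   0.18  0.37 -1.38 -1.35 -0.14]]
d -179.72755339190076
top knob local -4.866886366818416 -70.08063608319054 gauge -7.653881964503626 68.40085383242666
side knob local -6.112235969825019 -52.24057915813655 gauge -8.219625416155845 81.47968822335632
```

```bash
cat > ov.py <<'E'
import sys
from fit import *
def model(K,yaw,d,th,ka):
    up,yl,n=panelframe(yaw); K=np.array(K,float); K=K-n*(n@K-d)  # knob axis at panel
    a=np.linspace(0,2*np.pi,60); circ=lambda c,r:c+r*(np.cos(a)[:,None]*up+np.sin(a)[:,None]*yl)
    G=K+142*yl; o=[circ(K+6*n,46),circ(G+4*n,47)]
    bx=np.cos(ka)*up-np.sin(ka)*yl; by=np.cross(n,bx); c=K-1*n
    o.append(np.array([c+26*bx+11*by,c-26*bx+11*by,c-26*bx-11*by,c+26*bx-11*by,c+26*bx+11*by]))
    H=K-64*yl+14*n; dr=np.cos(th)*yl+np.sin(th)*n
    o.append(np.array([H+37*up,H+37*up+120*dr,H-37*up+120*dr,H-37*up,H+37*up])); o.append(np.array([H+25*up+120*dr,H-25*up+120*dr]))
    return o,dict(K=K,G=G,H=H,grip=H+120*dr,up=up,yl=yl,n=n,knob_grip=K-10*n)
if __name__=="__main__":
    v=[float(x) for x in sys.argv[1:]]; o,m=model([v[0],v[1],100],np.radians(v[2]),v[3],v[4],v[5])
    for nm,p,b,s in(("T",T,(130,140,320,250),4),("S",S,(170,180,320,320),4)):
        f=cv2.resize(np.ascontiguousarray(p["frame"][b[1]:b[3],b[0]:b[2],::-1]),None,fx=s,fy=s,interpolation=cv2.INTER_CUBIC)
        for q in o: cv2.polylines(f,[np.round((proj(p,q)+.5-[b[0],b[1]])*s*1).astype(np.int32)],False,(255,0,255),1)
        cv2.imwrite("pics/ov%s_%s.png"%(nm,sys.argv[7] if len(sys.argv)>7 else ""),f)
    for k in m: print(k,m[k])
E
sed -i 's/v=\[float(x) for x in sys.argv\[1:\]\]/v=[float(x) for x in sys.argv[1:7]]/' ov.py
python3 ov.py 631 101 7.5 -186 2.6 -1.44 a
```

```text
K [633.79 101.37  93.96]
G [615.26 242.15  93.96]
H [636.28  37.14 106.64]
grip [623.78 -68.22 162.71]
up [0.9  0.12 0.42]
yl [-0.13  0.99  0.  ]
n [-0.42 -0.06  0.91]
knob_grip [637.98 101.92  84.89]
```

View pics/ovT_a.png

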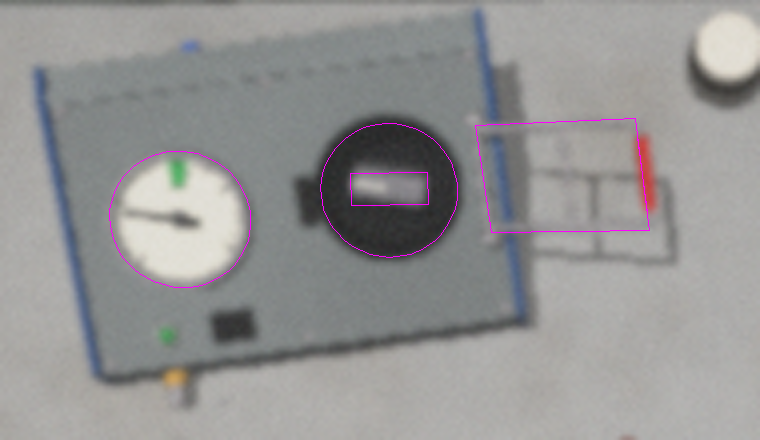

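View pics/ovS_a.png

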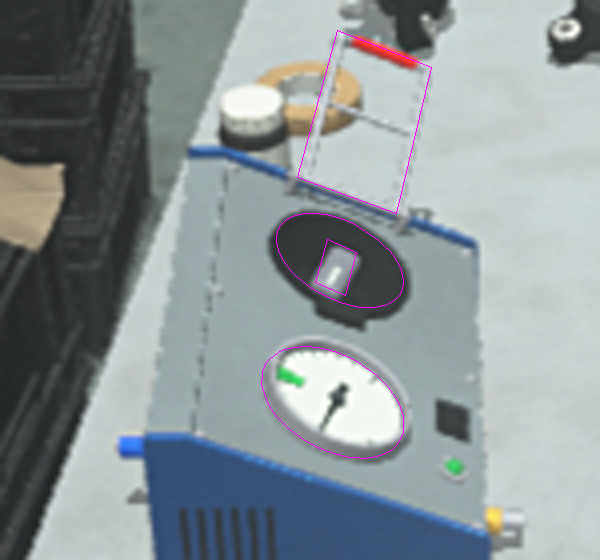

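The overlay agrees with both pictures to a few mm. The needle and bar stand at about -1.3 rad, the band at about +0.1, and the guard at about 2.6. I'll move above the knob next.

```bash
cat > go.py <<'E'
import sys
from h import *
from scipy.spatial.transform import Rotation as Ro
from ov import model
np.set_printoptions(precision=4,suppress=True)
o,m=model([632,102,100],np.radians(7.5),-186,2.6,-1.3)
up,yl,n=m["up"],m["yl"],m["n"]
def R(a): # jaw axis x = clockwise angle a from up-slope; tool z=-n
    x=np.cos(a)*up-np.sin(a)*yl; z=-n; return np.c_[x,np.cross(z,x),z]
def rel(tp,tR):
    s=ctrl.sense(); C=s["tool_rot"]
    print("t",s["time_s"],"pos",s["ee_pos"],"open",s["opening"],"F",s["wrist_force"],"q",s["q"])
    dp=np.array(tp)-s["ee_pos"]
    print("off tool(m)",C.T@dp/1000,"rot deg",np.degrees(Ro.from_matrix(C.T@tR).as_rotvec()),"world",dp)
E
python3 -c "
from go import *
rel(m['knob_grip']+170*n,R(0.27)); print(m['knob_grip'])"
```

```text
t 1.0 pos [ 294.7231 -607.2877  250.3277] open 85.15870245721716 F [-0.0908 -0.2019  0.371 ] q [ 1.0109  0.477   0.0224  1.5554 -0.0115  1.1093 -0.0831]
off tool(m) [-0.5114 -0.5514  0.0109] rot deg [ 17.9221  18.8538 -55.2196] world [272.8319 700.8033 -10.9325]
[638.7855 102.8933  85.3228]
```

```bash
python3 -m jog '{"offset":[[-0.0256,-0.0276,0],[-0.0256,-0.0276,0],[-0.0256,-0.0276,0],[-0.0256,-0.0276,0],[-0.0256,-0.0276,0],[-0.0256,-0.0276,0],[-0.0256,-0.0276,0],[-0.0256,-0.0276,0],[-0.0256,-0.0276,0],[-0.0256,-0.0276,0]],"rotation":[[0,0,0],[0,0,0],[0,0,0],[0,0,0],[0,0,0],[0,0,0],[0,0,0],[0,0,0],[0,0,0],[0,0,0]],"gripper":[0.045,0.045,0.045,0.045,0.045,0.045,0.045,0.045,0.045,0.045]}' 20
python3 -c "
from go import *
rel(m['knob_grip']+170*n,R(0.27))"
```

```text
time_s: 1.83
ee_pos: [431.9, -253.1, 248.7]
tool_rot: [[0.42, -0.908, -0.0], [-0.908, -0.42, -0.009], [0.008, 0.004, -1.0]]
wrist_force: [1.1, 1.0, 0.9]
opening: 45.3
t 1.8333 pos [ 431.921  -253.0755  248.7246] open 45.30856357973937 F [1.0598 0.9643 0.9309] q [ 0.5331  0.1971 -0.1512  1.9607  0.0453  0.9835 -0.7778]
off tool(m) [-0.2577 -0.2686  0.0063] rot deg [ 18.5471  18.4286 -56.154 ] world [135.6341 346.5911  -9.3294]
```

```bash
python3 -m jog '{"offset":[[-0.0258,-0.0268,0],[-0.0258,-0.0268,0],[-0.0258,-0.0268,0],[-0.0258,-0.0268,0],[-0.0258,-0.0268,0],[-0.0258,-0.0268,0],[-0.0258,-0.0268,0],[-0.0258,-0.0268,0],[-0.0258,-0.0268,0],[-0.0258,-0.0268,0]],"rotation":[[0,0,0],[0,0,0],[0,0,0],[0,0,0],[0,0,0],[0,0,0],[0,0,0],[0,0,0],[0,0,0],[0,0,0]],"gripper":[0.045,0.045,0.045,0.045,0.045,0.045,0.045,0.045,0.045,0.045]}' 20
python3 -m jog '{"offset":[[0,0,0],[0,0,0],[0,0,0],[0,0,0],[0,0,0],[0,0,0],[0,0,0],[0,0,0],[0,0,0]],"rotation":[[2.06,2.05,-6.2],[2.06,2.05,-6.2],[2.06,2.05,-6.2],[2.06,2.05,-6.2],[2.06,2.05,-6.2],[2.06,2.05,-6.2],[2.06,2.05,-6.2],[2.06,2.05,-6.2],[2.06,2.05,-6.2]],"gripper":[0.045,0.045,0.045,0.045,0.045,0.045,0.045,0.045,0.045]}'
python3 -c "
from go import *
rel(m['knob_grip']+100*n,R(0.27))"
```

```text
time_s: 2.67
ee_pos: [571.6, 111.2, 249.2]
tool_rot: [[0.417, -0.909, 0.007], [-0.909, -0.418, -0.011], [0.013, -0.002, -1.0]]
wrist_force: [0.6, -0.7, -0.1]
opening: 44.6
time_s: 3.42
ee_pos: [575.2, 129.9, 251.1]
tool_rot: [[0.895, -0.071, 0.44], [-0.115, -0.991, 0.074], [0.43, -0.117, -0.895]]
wrist_force: [-0.4, -0.2, -0.3]
opening: 45.5
t 3.4167 pos [575.1829 129.9044 251.1018] open 45.52138705330655 F [-0.371  -0.1582 -0.2906] q [ 0.0864  0.1863 -0.5112  2.0716  0.4198  0.4882 -0.8254]
off tool(m) [-0.0092  0.0395  0.0744] rot deg [-1.2507 -1.1798  2.1504] world [ 21.7023 -32.5273 -75.1482]
```

```bash
python3 -m jog '{"offset":[[-0.003,0.013,0.025],[-0.003,0.013,0.025],[-0.003,0.013,0.025],[0,0,0]],"rotation":[[-0.4,-0.4,0.7],[-0.4,-0.4,0.7],[-0.4,-0.4,0.7],[0,0,0]],"gripper":[0.045,0.045,0.045,0.045]}'
python3 -c "
from go import *
rel(m['knob_grip']+45*n,R(0.27))
for nm in('top','side'):
    p=cams.grab_frame(nm); save(p,nm+'1.png',(150,120,350,270) if nm=='top' else (170,180,320,290),4)
    print([(x['uv'],x['conf']) for x in cams.tip_of(p,'knob_grip')])"
```

```text
time_s: 3.75
ee_pos: [596.8, 95.4, 176.1]
tool_rot: [[0.899, -0.106, 0.425], [-0.144, -0.988, 0.056], [0.414, -0.111, -0.903]]
wrist_force: [-1.6, -1.4, -0.2]
opening: 44.9
t 3.75 pos [596.7585  95.3892 176.0852] open 44.85666653449759 F [-1.5973 -1.4023 -0.158 ] q [ 0.0421  0.3144 -0.397   2.1036  0.5865  0.3606 -0.9544]
off tool(m) [-0.0006 -0.0019  0.0553] rot deg [-0.1054 -0.3857  0.4225] world [ 23.1719   5.0218 -49.9785]
[([227.0, 186.5], 0.58)]
[([251.2, 288.0], 0.48), ([253.3, 247.7], 0.46)]
```

View pics/side1.png

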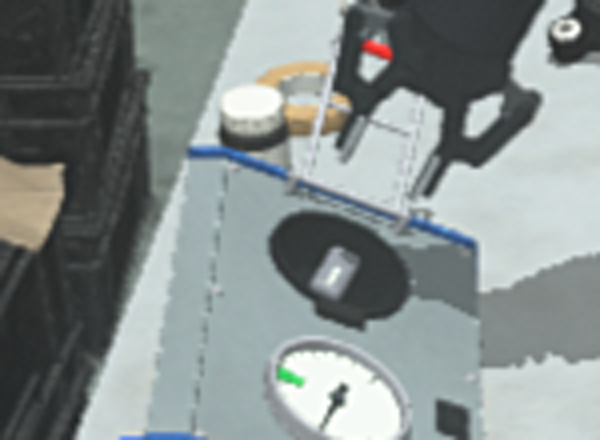

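View pics/top1.png

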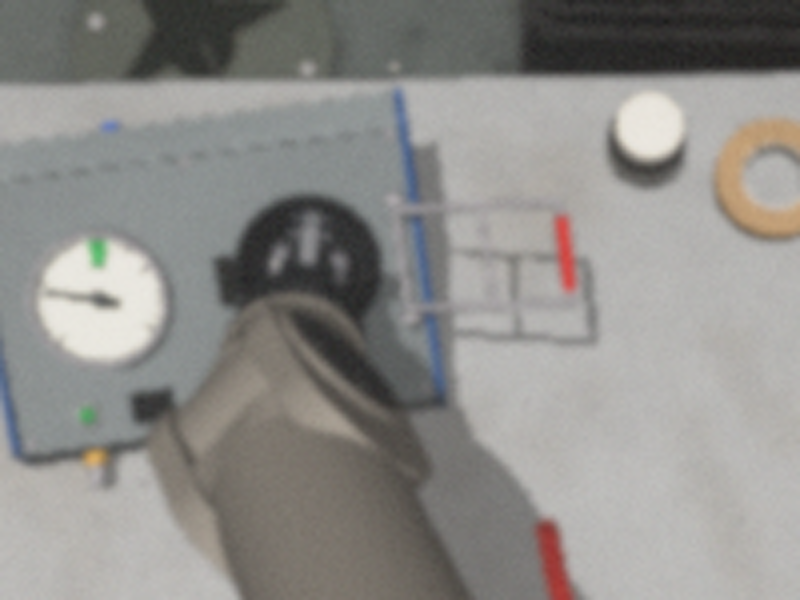

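```bash
python3 -m jog '{"offset":[[0,-0.001,0.02],[0,-0.001,0.02],[0,0,0.015],[0,0,0]],"rotation":[[0,0,0.2],[0,0,0.2],[0,0,0],[0,0,0]],"gripper":[0.045,0.045,0.045,0.045]}'
python3 -c "
from go import *
rel(m['knob_grip']+3*n,R(0.27))
p=cams.grab_frame('side'); save(p,'side2.png',(190,170,310,290),5)"
```

```text
time_s: 4.28
ee_pos: [627.3, 110.4, 141.1]
tool_rot: [[0.889, -0.101, 0.446], [-0.146, -0.987, 0.067], [0.433, -0.125, -0.892]]
wrist_force: [-0.1, -0.9, -0.4]
opening: 44.7
t 4.2833 pos [627.2918 110.4193 141.0542] open 44.666578746994055 F [-0.0821 -0.9439 -0.3694] q [-0.0724  0.4014 -0.282   2.079   0.7218  0.2738 -1.0982]
off tool(m) [-0.0128  0.0132  0.0514] rot deg [-0.9527 -1.6182  0.3707] world [ 10.2367  -7.6915 -53.0124]
```

View pics/side2.png

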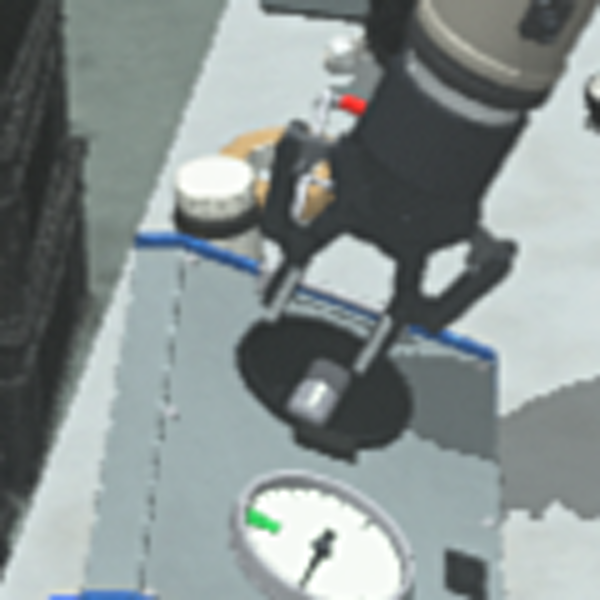

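```bash
python3 -m jog '{"offset":[[-0.006,0.006,0.006],[-0.006,0.006,0.006],[0,0,0]],"rotation":[[-0.5,-0.8,0.2],[-0.5,-0.8,0.2],[0,0,0]],"gripper":[0.045,0.045,0.045]}'
python3 -c "
from go import *
rel(m['knob_grip']+3*n,R(0.27))"
```

```text
time_s: 4.58
ee_pos: [620.9, 102.4, 128.2]
tool_rot: [[0.899, -0.113, 0.423], [-0.15, -0.987, 0.056], [0.411, -0.114, -0.905]]
wrist_force: [-0.1, -1.2, -0.1]
opening: 45.1
t 4.5833 pos [620.9019 102.4291 128.1608] open 45.05933687541109 F [-0.0594 -1.1534 -0.1293] q [-0.063   0.417  -0.2833  2.084   0.7165  0.2828 -1.0918]
off tool(m) [-0.0016  0.0024  0.0433] rot deg [-0.0673 -0.2241  0.0322] world [ 16.6266   0.2988 -40.119 ]
```

```bash
python3 -m jog '{"offset":[[-0.001,0.001,0.010],[-0.001,0.001,0.010],[0,0,0]],"rotation":[[0,0,0],[0,0,0],[0,0,0]],"gripper":[0.045,0.045,0.045]}'
python3 -c "
from go import *
rel(m['knob_grip']+3*n,R(0.27))"
```

```text
time_s: 4.83
ee_pos: [628.1, 100.9, 109.0]
tool_rot: [[0.898, -0.114, 0.425], [-0.152, -0.987, 0.056], [0.413, -0.115, -0.904]]
wrist_force: [-0.3, 0.4, 0.4]
opening: 45.0
t 4.8333 pos [628.1473 100.856  109.0105] open 44.974744923433256 F [-0.2516  0.4095  0.3523] q [-0.1023  0.4535 -0.2295  2.0825  0.7693  0.2406 -1.1449]
off tool(m) [-0.0005 -0.0005  0.023 ] rot deg [-0.092  -0.3456 -0.0783] world [  9.3812   1.8718 -20.9687]
```

```bash
python3 -m jog '{"offset":[[0,0,0.011],[0,0,0.011],[0,0,0]],"rotation":[[0,0,0],[0,0,0],[0,0,0]],"gripper":[0.045,0.045,0.045]}'
python3 -c "
from go import *
rel(m['knob_grip']+0*n,R(0.27))
p=cams.grab_frame('side'); save(p,'side3.png',(190,170,310,290),5)"
```

```text
time_s: 5.08
ee_pos: [638.0, 101.8, 87.6]
tool_rot: [[0.898, -0.115, 0.424], [-0.152, -0.987, 0.055], [0.412, -0.114, -0.904]]
wrist_force: [0.0, 0.0, 0.1]
opening: 45.3
t 5.0833 pos [637.9535 101.7585  87.5971] open 45.30353775447494 F [0.0198 0.0224 0.0529] q [-0.1414  0.499  -0.1795  2.0711  0.8332  0.2032 -1.2101]
off tool(m) [-0.0004 -0.001   0.0025] rot deg [-0.0517 -0.3289 -0.0669] world [ 0.832   1.1348 -2.2743]
```

View pics/side3.png

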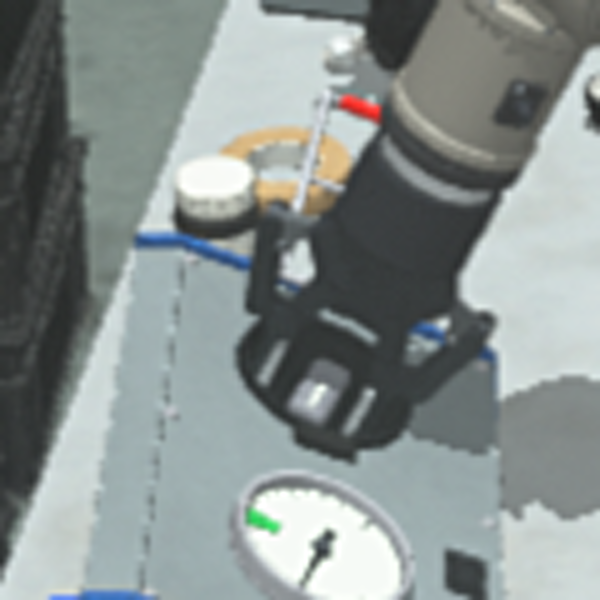

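```bash
python3 -m jog '{"offset":[[0,0,0],[0,0,0],[0,0,0],[0,0,0],[0,0,0],[0,0,0]],"rotation":[[0,0,0],[0,0,0],[0,0,0],[0,0,0],[0,0,0],[0,0,0]],"gripper":[0.015,0.015,0.015,0.015,0.015,0.015]}' 35
python3 -c "
from go import *
rel(m['knob_grip']+0*n,R(0.27)); print(ctrl.sense()['torque'])"
```

```text
time_s: 5.63
ee_pos: [635.1, 102.0, 87.4]
tool_rot: [[0.9, -0.114, 0.421], [-0.151, -0.987, 0.055], [0.409, -0.113, -0.906]]
wrist_force: [2.3, 1.2, -5.7]
opening: 21.6
t 5.6333 pos [635.1128 101.988   87.4261] open 21.633810079668265 F [ 2.3481  1.2382 -5.6554] q [-0.138   0.4968 -0.1853  2.0745  0.8297  0.2069 -1.2068]
off tool(m) [ 0.0023 -0.0011  0.0035] rot deg [-0.0099 -0.1059 -0.0272] world [ 3.6727  0.9053 -2.1032]
[-0.0211  0.3723  0.0777]
```

```bash
python3 -m jog '{"offset":[[0,0,0],[0,0,0],[0,0,0],[0,0,0],[0,0,0],[0,0,0]],"rotation":[[0,0,5],[0,0,5],[0,0,5],[0,0,5],[0,0,5],[0,0,5]],"gripper":[0.015,0.015,0.015,0.015,0.015,0.015]}'
python3 -c "
from go import *
rel(m['knob_grip']+0*n,R(0.27+.52)); print(ctrl.sense()['torque'])"
```

```text
time_s: 6.13
ee_pos: [634.5, 102.2, 87.2]
tool_rot: [[0.712, -0.563, 0.42], [-0.64, -0.766, 0.056], [0.29, -0.308, -0.906]]
wrist_force: [3.6, 1.5, -7.3]
opening: 21.7
t 6.1333 pos [634.519  102.1523  87.1577] open 21.697747121718216 F [ 3.565   1.4575 -7.2799] q [-0.1938  0.4928 -0.1163  2.079   0.713   0.1821 -1.6461]
off tool(m) [ 0.002  -0.0024  0.0035] rot deg [-0.0682  0.0064 -1.3967] world [ 4.2665  0.741  -1.8349]
[-0.1508  0.3207  0.0199]
```

```bash
python3 -m jog '{"offset":[[0,0,0],[0,0,0],[0,0,0],[0,0,0],[0,0,0]],"rotation":[[0,0,5],[0,0,5],[0,0,5],[0,0,5],[0,0,5]],"gripper":[0.015,0.015,0.015,0.015,0.015]}'
python3 -c "
from go import *
rel(m['knob_grip']+0*n,R(0.27+.98)); print(ctrl.sense()['torque'])
for nm in('top','side'):
    p=cams.grab_frame(nm); save(p,nm+'4.png',(140,150,290,250) if nm=='top' else (200,220,310,310),5)
    for t in('needle_tip','band_mid'): print(nm,t,[(x['uv'],x['conf']) for x in cams.tip_of(p,t)])"
```

```text
time_s: 6.55
ee_pos: [634.2, 102.6, 87.0]
tool_rot: [[0.39, -0.82, 0.419], [-0.913, -0.405, 0.057], [0.123, -0.404, -0.906]]
wrist_force: [4.7, 1.7, -6.9]
opening: 21.2
t 6.55 pos [634.1991 102.5503  87.0391] open 21.201502154947708 F [ 4.7333  1.7136 -6.8719] q [-0.2125  0.4919 -0.0938  2.0804  0.6664  0.1749 -2.0613]
off tool(m) [ 0.0013 -0.0032  0.0035] rot deg [-0.0296  0.087  -1.2476] world [ 4.5864  0.3431 -1.7163]
[-0.2077  0.2801  0.0551]
top needle_tip [([166.1, 184.3], 0.4)]
top band_mid [([381.7, 252.7], 0.64), ([173.8, 178.8], 0.51)]
side needle_tip [([256.2, 289.8], 0.43), ([242.1, 277.1], 0.39)]
side band_mid [([237.7, 270.8], 0.45)]
```

View pics/side4.png

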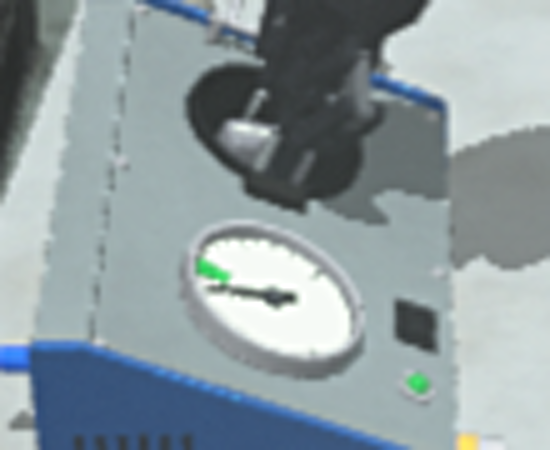

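View pics/top4.png

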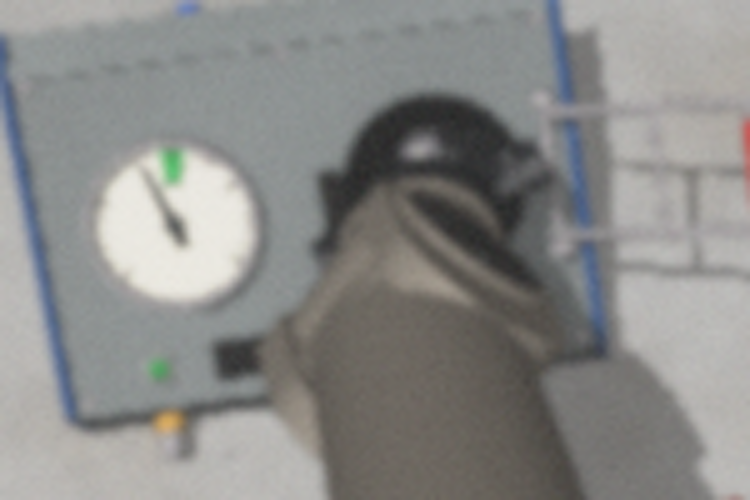

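```bash
python3 -m jog '{"offset":[[0,0,0],[0,0,0],[0,0,0],[0,0,0],[0,0,0],[0,0,0]],"rotation":[[0,0,5],[0,0,5],[0,0,5],[0,0,5],[0,0,5],[0,0,0]],"gripper":[0.015,0.015,0.015,0.015,0.015,0.015]}'
python3 -c "
from go import *
rel(m['knob_grip']+0*n,R(0.27+1.4)); print(ctrl.sense()['torque'])
for nm in('top','side'):
    p=cams.grab_frame(nm); save(p,nm+'5.png',(145,165,205,225) if nm=='top' else (225,255,285,305),10)"
```

```text
time_s: 7.35
ee_pos: [634.0, 103.1, 87.0]
tool_rot: [[0.006, -0.908, 0.419], [-0.998, 0.02, 0.057], [-0.061, -0.418, -0.906]]
wrist_force: [3.2, 0.7, -6.9]
opening: 21.1
t 7.35 pos [634.0476 103.052   87.013 ] open 21.086995576808782 F [ 3.1904  0.7291 -6.875 ] q [-0.2186  0.4917 -0.0871  2.0809  0.6512  0.1725 -2.4858]
off tool(m) [ 0.0003 -0.0036  0.0035] rot deg [ 0.0197  0.1307 -2.2755] world [ 4.738  -0.1587 -1.6902]
[-0.2497  0.3424 -0.1472]
```

View pics/side5.png

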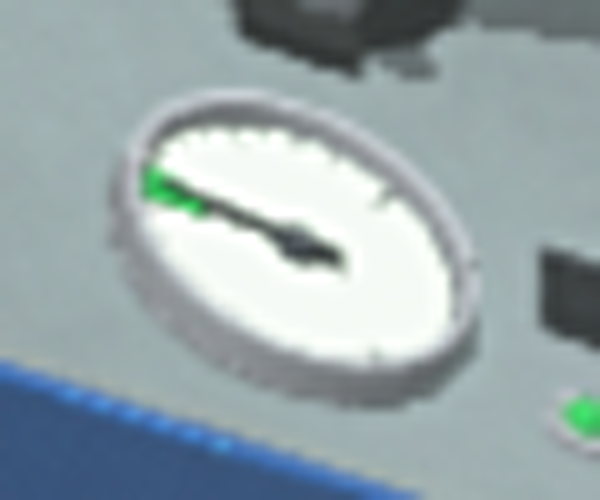

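View pics/top5.png

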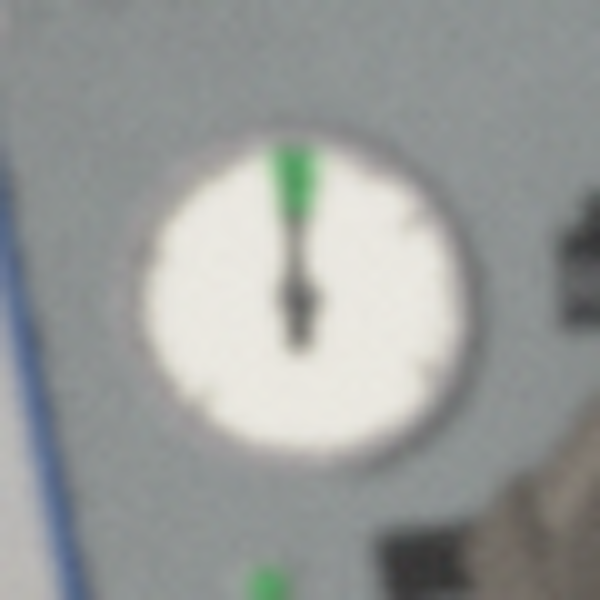

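```bash
cat > band.py <<'E'
from go import *
# unwarp dial from each camera onto panel plane 
def unwarp(p,h,name,s=6,r=55):
    c=m["G"]; q=[]
    for a,b in((1,-1),(1,1),(-1,1),(-1,-1)): q.append(c+h*n+r*a*up-r*b*yl)  # TL,TR.. (left=+yl)
    src=proj(p,np.array(q)).astype(np.float32); N=2*r*s/2
    M=cv2.getPerspectiveTransform(src,np.float32([[0,0],[N,0],[N,N],[0,N]]))
    f=cv2.warpPerspective(p["frame"][:,:,::-1].copy(),M,(int(N),int(N)),flags=cv2.INTER_CUBIC); cv2.imwrite("pics/"+name,f); return f
import sys
t=sys.argv[1]
fs=[unwarp(cams.grab_frame(k),4,"uw_%s.png"%k) for k in("top","side")]
cv2.imwrite("pics/uw_%s.png"%t,np.hstack(fs))
E
python3 band.py a
```

```text
(no output)
```

View pics/uw_a.png

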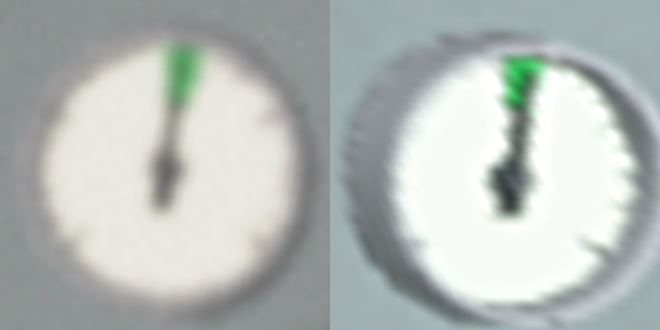

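```bash
python3 - <<'E'
from h import *
acc=[]
for i in range(4):
    p=cams.grab_frame("top"); acc.append(p["frame"].astype(float))
f=np.mean(acc,0)
for v in range(178,202): print(v,f[v,168:183,1].astype(int), "R",f[v,168:183,0].astype(int))
E
```

```text
178 [145 150 151 154 151 146 145 147 150 148 143 139 136 136 139] R [145 150 153 154 149 144 143 146 150 149 143 140 135 135 136]
179 [153 160 167 168 163 154 150 155 163 165 161 155 146 140 136] R [155 162 168 163 151 137 133 140 153 162 162 157 148 141 135]
180 [165 176 188 190 176 160 156 165 182 192 189 177 169 155 144] R [167 179 187 177 145 115 107 121 154 182 189 181 172 158 147]
181 [187 204 214 210 189 162 157 172 195 210 211 203 191 173 159] R [191 207 213 195 152 104  88 111 159 199 211 208 194 177 163]
182 [215 223 226 220 196 162 151 170 195 214 221 221 211 195 182] R [219 226 227 210 164 109  83 107 159 204 222 223 216 199 186]
183 [227 230 230 224 203 167 154 172 196 216 226 228 224 219 210] R [230 232 232 221 178 120  86 110 164 210 227 231 227 221 215]
184 [231 231 231 227 207 171 160 180 203 221 228 230 229 229 226] R [233 234 232 224 188 129  94 121 174 218 231 233 232 231 229]
185 [231 231 230 227 210 172 157 179 209 224 230 231 230 231 231] R [233 233 232 225 195 138 102 130 186 223 232 234 233 234 233]
186 [232 231 231 227 209 169 146 171 209 226 231 231 231 232
[... 1319 characters left out ...]
3 229 214 169 118 120 169 214 229 233 233 234 233]
197 [231 232 231 230 219 179 126 128 179 219 229 231 231 231 231] R [233 234 233 232 221 181 126 129 181 221 231 233 233 233 233]
198 [232 231 232 230 222 187 136 136 186 222 230 232 232 231 231] R [233 233 234 232 225 189 138 138 188 224 233 234 234 234 233]
199 [231 231 231 231 225 199 165 165 199 225 231 231 231 231 231] R [233 233 233 233 226 202 167 167 202 227 233 234 233 233 234]
200 [231 231 232 232 228 220 206 203 218 228 231 232 231 231 231] R [234 233 233 234 230 222 208 207 220 230 233 234 233 234 233]
201 [232 232 231 232 230 229 226 226 228 230 231 232 231 232 232] R [234 234 234 234 232 231 228 228 231 233 233 233 234 234 234]
```

Top view: the needle (column 173.9) lies on the band's centre (174.0). I'll let go and retract.

```bash
python3 -m jog '{"offset":[[0,0,0],[0,0,0],[0,0,0],[0,0,0],[0,0,-0.01],[0,0,-0.015],[0,0,-0.02],[0,0,-0.02],[0,0,-0.02],[0,0,-0.02]],"rotation":[[0,0,0],[0,0,0],[0,0,0],[0,0,0],[0,0,0],[0,0,0],[0,0,0],[0,0,0],[0,0,0],[0,0,0]],"gripper":[0.045,0.045,0.045,0.045,0.045,0.045,0.045,0.045,0.045,0.045]}'
python3 band.py b
python3 -c "
from go import *
rel(m['grip']+60*n,R(1.57)); print(m['grip'])
p=cams.grab_frame('top'); save(p,'top6.png',(140,130,340,270),4)
for k in('side',):
    p=cams.grab_frame(k); save(p,k+'6.png',(170,160,340,300),4)"
```

```text
time_s: 8.58
ee_pos: [586.3, 96.3, 186.7]
tool_rot: [[0.011, -0.909, 0.416], [-0.998, 0.013, 0.055], [-0.055, -0.416, -0.908]]
wrist_force: [0.6, -0.4, 0.6]
opening: 44.9
t 8.6833 pos [587.6716  96.523  189.2332] open 44.84587636579422 F [0.2598 0.5614 0.2689] q [-0.0231  0.2731 -0.3252  2.1126  0.4701  0.3718 -2.2958]
off tool(m) [ 0.1653 -0.0249 -0.0299] rot deg [-0.1325  0.0127 -7.6254] world [  11.7734 -167.0751   28.2838]
[624.5851 -67.2424 163.1386]
```

View pics/top6.png

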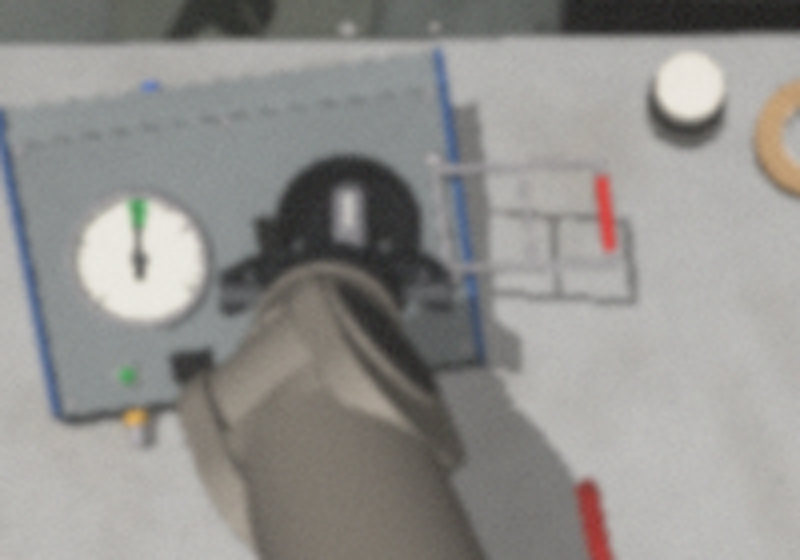

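View pics/side6.png

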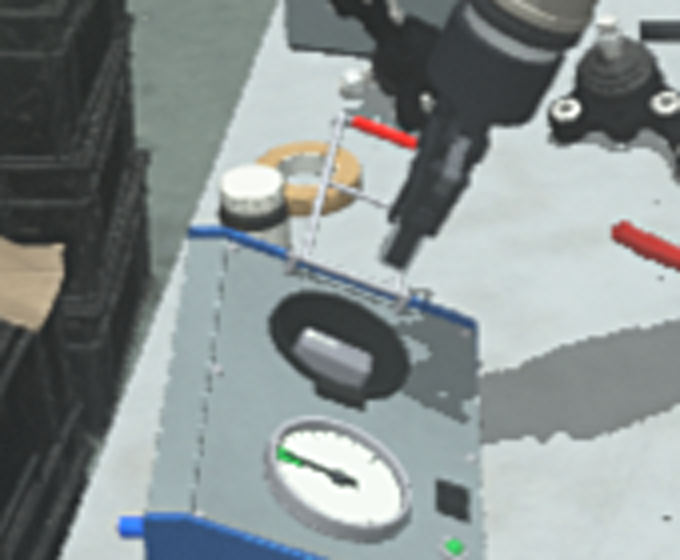

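```bash
python3 -m jog '{"offset":[[0,0,-0.02],[0,0,-0.02],[0.033,-0.004,0],[0.033,-0.004,0],[0.033,-0.004,0],[0.033,-0.004,0],[0.02,0,0],[0,0,0]],"rotation":[[0,0,-2],[0,0,-2],[0,0,-2],[0,0,-1],[0,0,0],[0,0,0],[0,0,0],[0,0,0]],"gripper":[0.04,0.04,0.04,0.04,0.04,0.04,0.04,0.04]}'
python3 - <<'E'
from go import *
from scipy.optimize import least_squares
ps=[cams.grab_frame(k) for k in("top","side")]
obs=[]
for p,c in zip(ps,([290.9,183],[265.6,192.6])):
    hsv=cv2.cvtColor(p["frame"],cv2.COLOR_RGB2HSV); red=((hsv[...,0]<8)|(hsv[...,0]>172))&(hsv[...,1]>140)&(hsv[...,2]>110)
    k,l,st,ce=cv2.connectedComponentsWithStats(red.astype(np.uint8)); print(ce[1:],st[1:,4])
obs=[[290.9,183.03],[265.62,192.56]]
r=least_squares(lambda X:np.r_[(proj(ps[0],X)-obs[0]).ravel(),(proj(ps[1],X)-obs[1]).ravel()],m["grip"]); print("tri",r.x,r.fun,"H",m["H"])
d=r.x-m["H"]; print("th",np.arctan2(d@n,d@yl),np.hypot(d@n,d@yl),d@up)
rel(r.x+60*n,R(1.57))
save(ps[0],'top7.png',(200,130,360,250),5); save(ps[1],'side7.png',(200,130,340,270),4)
E
```

```text
time_s: 9.45
ee_pos: [601.6, -58.8, 222.6]
tool_rot: [[0.136, -0.902, 0.409], [-0.991, -0.123, 0.058], [-0.002, -0.413, -0.911]]
wrist_force: [-0.4, -0.5, -0.1]
opening: 39.9
[[ 96.5316 142.0506]
 [290.3333 176.5   ]
 [144.0222 332.2444]] [79  6 45]
[[265.6222 192.5556]
 [333.5918 221.4184]
 [405.0968 336.    ]
 [347.2222 362.3333]
 [153.311  379.9856]] [ 45  98  31   9 209]
tri [624.6476 -70.5937 158.3565] [ 0.003   0.2367 -0.2546 -0.069 ] H [637.0831  38.117  107.0742]
th 2.6438392207522967 120.81785626410607 -2.361274246694858
t 9.55 pos [601.1913 -54.5015 222.5958] open 40.13052555679228 F [0.3469 0.7923 0.1568] q [ 0.4424  0.2646 -0.483   2.038   0.1409  0.4487 -1.545 ]
off tool(m) [0.019  0.008  0.0071] rot deg [0.6005 0.3989 0.3787] world [ -1.6838 -19.402   -9.8608]
```

View pics/side7.png

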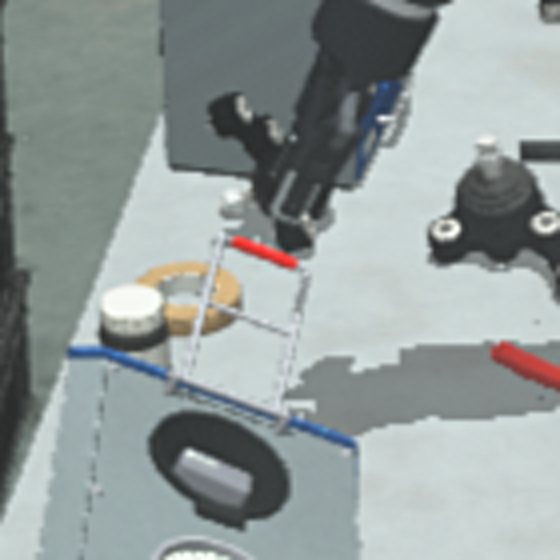

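View pics/top7.png

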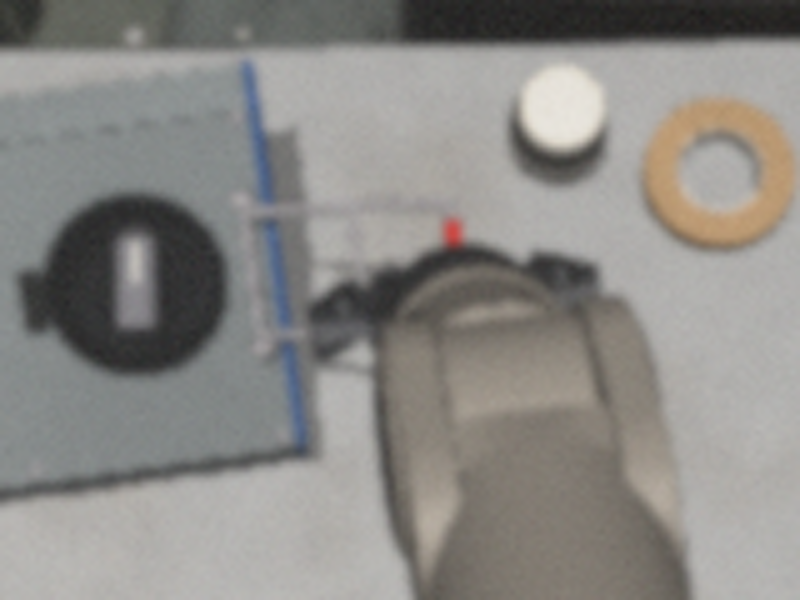

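```bash
python3 -m jog '{"offset":[[0.010,0.004,0],[0.009,0.004,0.005],[0,0,0]],"rotation":[[0.3,0.2,0.2],[0.3,0.2,0.2],[0,0,0]],"gripper":[0.04,0.04,0.04]}'
python3 -c "
from go import *
rel(np.array([624.6,-70.6,158.4])+10*n,R(1.57))"
```

```text
time_s: 9.8
ee_pos: [597.8, -70.9, 212.7]
tool_rot: [[0.137, -0.898, 0.418], [-0.991, -0.124, 0.058], [-0.001, -0.422, -0.907]]
wrist_force: [-0.8, -0.2, 0.3]
opening: 40.3
t 9.8 pos [597.8349 -70.9377 212.6819] open 40.26988064241632 F [-0.7735 -0.2172  0.2814] q [ 0.4748  0.2751 -0.4827  2.0557  0.1334  0.413  -1.509 ]
off tool(m) [ 0.0033 -0.0012  0.0504] rot deg [0.053  0.1849 0.2671] world [ 22.5751  -0.214  -45.2188]
```

```bash
python3 -m jog '{"offset":[[0.003,-0.001,0.017],[0,0,0.017],[0,0,0.016],[0,0,0]],"rotation":[[0,0,0.2],[0,0,0],[0,0,0],[0,0,0]],"gripper":[0.04,0.04,0.04,0.04]}'
python3 -c "
from go import *
rel(np.array([624.6,-70.6,158.4])+10*n,R(1.57))
p=cams.grab_frame('side'); save(p,'side8.png',(220,150,320,250),6)"
```

```text
time_s: 10.13
ee_pos: [619.8, -68.5, 165.8]
tool_rot: [[0.137, -0.898, 0.418], [-0.991, -0.124, 0.059], [-0.002, -0.422, -0.907]]
wrist_force: [-0.7, 1.3, 0.0]
opening: 40.3
t 10.1333 pos [619.8031 -68.4911 165.8294] open 40.28042827567241 F [-0.693   1.3279  0.0351] q [ 0.391   0.3698 -0.4089  2.0515  0.2176  0.3238 -1.5865]
off tool(m) [ 0.0027 -0.0009 -0.0014] rot deg [0.0364 0.2424 0.2646] world [ 0.6069 -2.6606  1.6337]
```

View pics/side8.png

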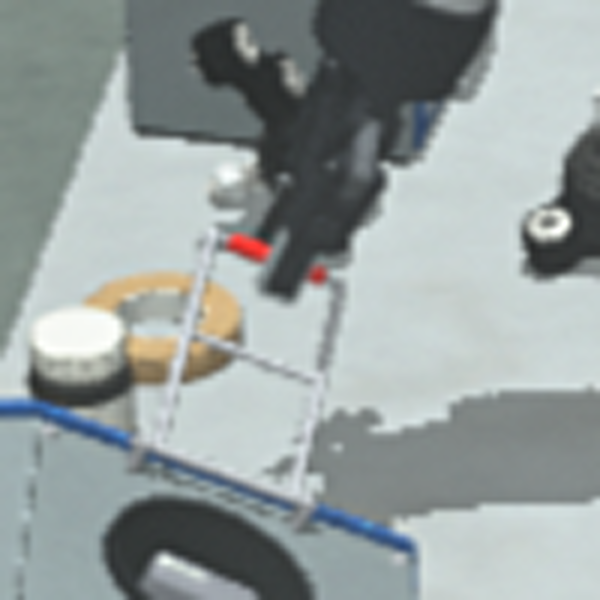

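```bash
python3 -m jog '{"offset":[[0.002,0,0],[0,0,0],[0,0,0],[0,0,0],[0,0,0],[0,0,0]],"rotation":[[0,0,0],[0,0,0],[0,0,0],[0,0,0],[0,0,0],[0,0,0]],"gripper":[0.005,0.005,0.005,0.005,0.005,0.005]}' 20
python3 -c "
from go import *
rel(m['H']+120.5*(np.cos(2.64)*yl+np.sin(2.64)*n)+10*n,R(1.57))
ths=np.linspace(2.64,.25,13)
for a,b in zip(ths,ths[1:]): print(round(b,2),-120*(np.cos(b)-np.cos(a)),-120*(np.sin(b)-np.sin(a)))"
```

```text
time_s: 10.68
ee_pos: [619.1, -69.5, 169.8]
tool_rot: [[0.139, -0.897, 0.42], [-0.99, -0.125, 0.059], [-0.001, -0.424, -0.906]]
wrist_force: [-0.9, -0.1, -1.9]
opening: 8.5
t 10.6833 pos [619.0655 -69.5238 169.8478] open 8.547925618446206 F [-0.9226 -0.0562 -1.9362] q [ 0.4007  0.3633 -0.417   2.0508  0.2126  0.3295 -1.5783]
off tool(m) [ 0.0013 -0.0024  0.0024] rot deg [-0.0767  0.2296  0.3649] world [ 3.3419 -0.8596 -1.1998]
2.44 -13.495810931249338 -19.677077596995993
2.24 -17.122182755725905 -16.617916630244377
2.04 -20.071604952843195 -12.901742908120234
1.84 -22.22746795910405 -8.675480596326253
1.64 -23.504536692069095 -4.1062209318797915
1.44 -23.852320439471875 0.6253839644420189
1.25 -23.257069080690297 5.332263424309565
1.05 -21.74231671714472 9.82832433437153
0.85 -19.367951218429404 13.935808589772222
0.65 -16.227846470981675 17.492321011360325
0.45 -12.44615094167516 20.357249867977444
0.25 -8.172379293206436 22.417326159428576
```

```bash
python3 -m jog '{"offset":[[-0.0135,0,-0.0197],[-0.0171,0,-0.0166],[-0.0201,0,-0.0129],[0,0,0]],"rotation":[[0,0,0],[0,0,0],[0,0,0],[0,0,0]],"gripper":[0.005,0.005,0.005,0.005]}'
python3 -c "
from go import *
rel(m['H']+120.5*(np.cos(2.04)*yl+np.sin(2.04)*n)+10*n,R(1.57))
p=cams.grab_frame('side'); save(p,'side9.png',(200,130,320,250),5)"
```

```text
time_s: 11.02
ee_pos: [591.2, -23.0, 216.5]
tool_rot: [[0.134, -0.897, 0.421], [-0.991, -0.121, 0.057], [-0.0, -0.425, -0.905]]
wrist_force: [2.6, 4.9, -8.7]
opening: 8.4
t 11.0167 pos [591.2296 -23.0248 216.5236] open 8.384665720246714 F [ 2.6403  4.8699 -8.7157] q [ 0.3434  0.2417 -0.4426  2.0849  0.1861  0.4041 -1.6564]
off tool(m) [-0.0001 -0.0022  0.0043] rot deg [-0.1518  0.109   0.14  ] world [ 3.7422  0.6403 -2.9787]
```

View pics/side9.png

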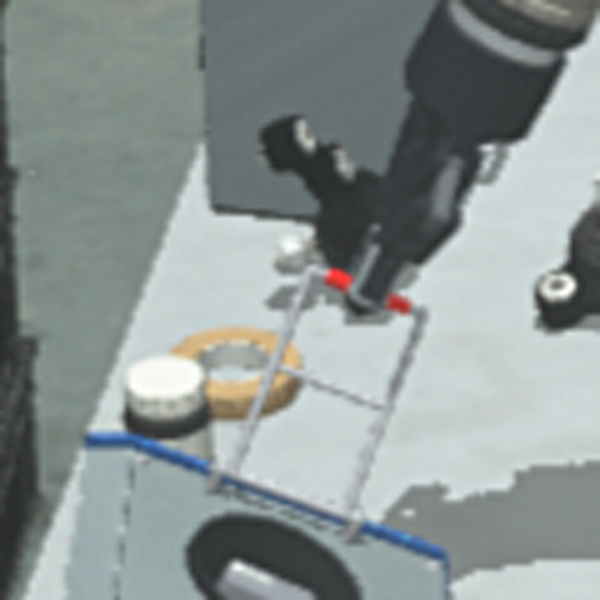

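```bash
python3 -m jog '{"offset":[[-0.0222,0,-0.0067],[-0.0235,0,-0.0041],[-0.0238,0,0.0006],[0,0,0]],"rotation":[[0,0,0],[0,0,0],[0,0,0],[0,0,0]],"gripper":[0.005,0.005,0.005,0.005]}'
python3 -c "
from go import *
rel(m['H']+120.5*(np.cos(1.44)*yl+np.sin(1.44)*n)+10*n,R(1.57))"
```

```text
time_s: 11.4
ee_pos: [578.6, 37.6, 227.3]
tool_rot: [[0.122, -0.897, 0.424], [-0.993, -0.113, 0.047], [0.006, -0.427, -0.904]]
wrist_force: [5.4, -0.1, -9.0]
opening: 8.4
t 11.4 pos [578.6452  37.6037 227.2639] open 8.445604989410642 F [ 5.4023 -0.1275 -8.9862] q [ 0.1725  0.1974 -0.4035  2.1074  0.2893  0.427  -1.8919]
off tool(m) [-0.0086 -0.0017  0.0039] rot deg [-0.2503 -0.5176 -0.3502] world [ 2.138   8.9528 -2.8493]
```

```bash
python3 -m jog '{"offset":[[-0.025,-0.001,0.006],[-0.0223,0,0.0087],[-0.0202,0,0.0129],[0,0,0]],"rotation":[[-0.2,-0.4,-0.3],[0,0,0],[0,0,0],[0,0,0]],"gripper":[0.005,0.005,0.005,0.005]}'
python3 -c "
from go import *
rel(m['H']+120.5*(np.cos(.9)*yl+np.sin(.9)*n)+10*n,R(1.57))
p=cams.grab_frame('side'); save(p,'side10.png',(200,150,320,270),5)"
```

```text
time_s: 11.73
ee_pos: [582.4, 104.7, 203.5]
tool_rot: [[0.126, -0.898, 0.421], [-0.992, -0.116, 0.048], [0.006, -0.424, -0.906]]
wrist_force: [-1.0, 0.9, 0.4]
opening: 7.9
t 11.7333 pos [582.3608 104.7007 203.5138] open 7.94771888525979 F [-0.9559  0.8822  0.424 ] q [-0.029   0.2473 -0.3438  2.1062  0.4644  0.4107 -2.18  ]
off tool(m) [-0.0018 -0.0005  0.0023] rot deg [-0.0776 -0.4062 -0.168 ] world [ 1.2054  1.9209 -1.8293]
```

View pics/side10.png

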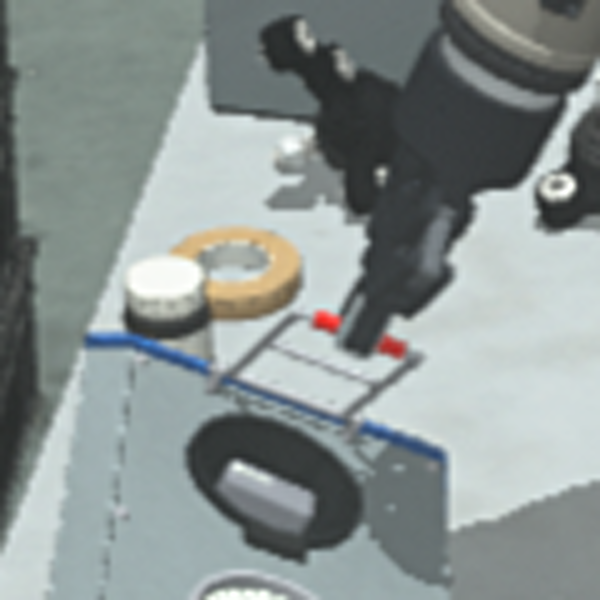

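```bash
python3 -m jog '{"offset":[[-0.019,0,0.018],[-0.0135,0,0.0198],[-0.0074,0,0.0164],[0,0,0]],"rotation":[[0,-0.3,-0.2],[0,0,0],[0,0,0],[0,0,0]],"gripper":[0.005,0.005,0.005,0.005]}'
python3 -c "
from go import *
rel(m['H']+120.5*(np.cos(.35)*yl+np.sin(.35)*n)+10*n,R(1.57))
p=cams.grab_frame('side'); save(p,'side11.png',(200,150,320,270),5)"
```

```text
time_s: 12.12
ee_pos: [600.1, 147.5, 154.6]
tool_rot: [[0.131, -0.898, 0.421], [-0.991, -0.119, 0.056], [-0.0, -0.425, -0.905]]
wrist_force: [-0.9, 1.8, -0.4]
opening: 8.4
t 12.1167 pos [600.0882 147.4601 154.5831] open 8.375229135728462 F [-0.8609  1.7635 -0.3505] q [-0.1944  0.3552 -0.2418  2.0925  0.6339  0.3372 -2.4065]
off tool(m) [ 0.     -0.0002  0.0012] rot deg [-0.1322  0.0417 -0.023 ] world [ 0.7172  0.052  -0.9979]
```

View pics/side11.png

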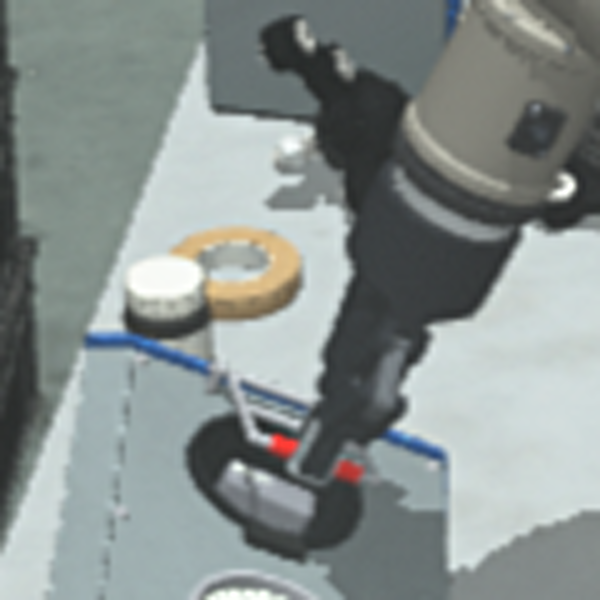

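```bash
python3 -m jog '{"offset":[[-0.0035,0,0.0116],[-0.0025,0,0.0116],[0,0,0],[0,0,0],[0,0,0],[0,0,0],[0,0,-0.015],[0,0,-0.015],[0,0,-0.02],[0,0,0]],"rotation":[[0,0,0],[0,0,0],[0,0,0],[0,0,0],[0,0,0],[0,0,0],[0,0,0],[0,0,0],[0,0,0],[0,0,0]],"gripper":[0.005,0.005,0.035,0.035,0.035,0.035,0.035,0.035,0.035,0.035]}'
python3 -c "
from go import *
rel(m['H']+120.5*(np.cos(.15)*yl+np.sin(.15)*n)+40*n,R(1.57))
p=cams.grab_frame('side'); save(p,'side12.png',(200,150,320,270),5)
p=cams.grab_frame('top'); save(p,'top12.png',(140,130,300,250),5)"
```

```text
time_s: 13.0
ee_pos: [588.5, 141.8, 186.9]
tool_rot: [[0.12, -0.897, 0.425], [-0.993, -0.108, 0.05], [0.001, -0.428, -0.904]]
wrist_force: [0.9, -0.1, -0.3]
opening: 35.2
t 13.0 pos [588.5318 141.8221 186.9172] open 35.170141598051835 F [ 0.9394 -0.0845 -0.292 ] q [-0.1441  0.2899 -0.2978  2.0948  0.5649  0.3964 -2.3464]
off tool(m) [-0.0101  0.0026  0.0289] rot deg [-0.3214 -0.3133 -0.5998] world [  8.6943  11.2226 -27.2705]
```

View pics/side12.png

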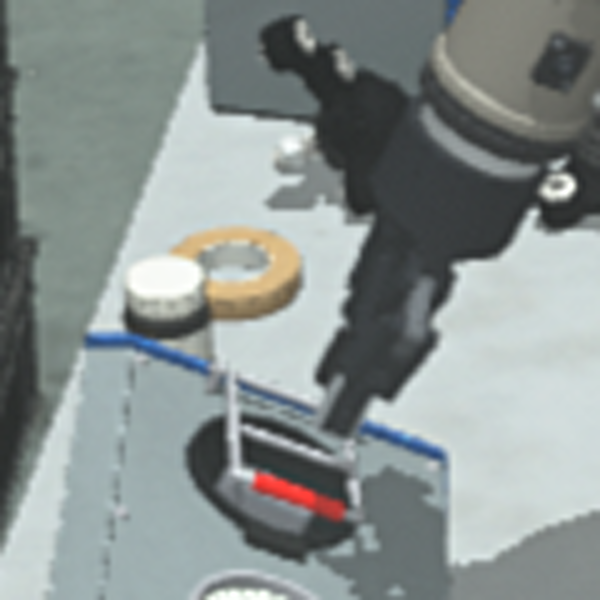

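View pics/top12.png

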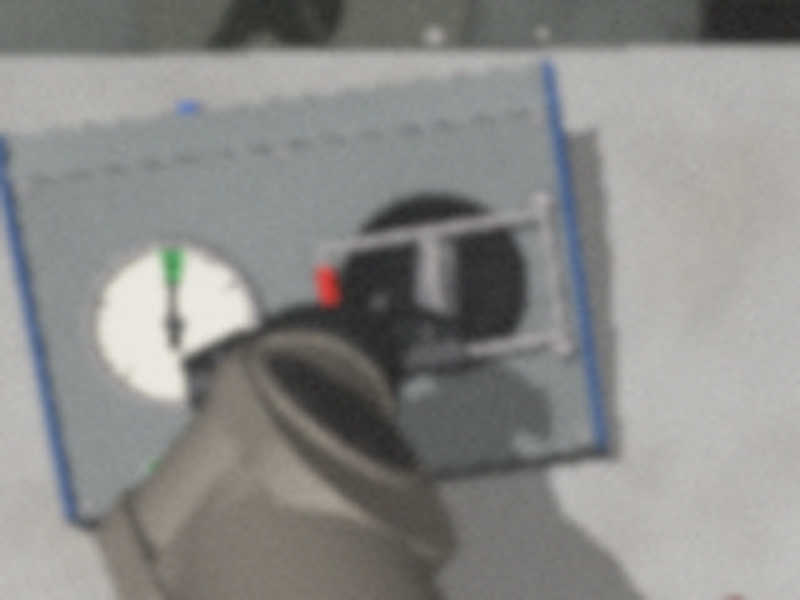

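```bash
python3 -m jog '{"offset":[[0,0,-0.01],[-0.004,0.001,0],[-0.004,0.001,0],[0,0,0],[0,0,0],[0,0,0]],"rotation":[[0,0,0],[-0.1,-0.1,-0.2],[-0.1,-0.1,-0.2],[0,0,0],[0,0,0],[0,0,0]],"gripper":[0,0,0,0,0,0]}'
python3 -c "
from go import *
rel(m['H']+118*yl+24*n,R(1.57)); print(ctrl.tcp_to_tips)"
```

```text
time_s: 13.6
ee_pos: [580.5, 148.3, 190.9]
tool_rot: [[0.127, -0.901, 0.416], [-0.992, -0.116, 0.051], [0.002, -0.419, -0.908]]
wrist_force: [0.3, -0.3, 0.1]
opening: -0.0
t 13.6 pos [580.4895 148.2666 190.9099] open -0.006576919196845527 F [ 0.2731 -0.2532  0.0755] q [-0.1458  0.2781 -0.3133  2.0971  0.5466  0.4163 -2.3364]
off tool(m) [-0.0017 -0.0027  0.0696] rot deg [ 0.2264 -0.1962 -0.2051] world [ 31.1355   5.517  -62.0843]
19.0
```

```bash
python3 -m jog '{"offset":[[-0.001,-0.002,0.014],[0,0,0.014],[0,0,0.012],[0,0,0]],"rotation":[[0,0,0],[0,0,0],[0,0,0],[0,0,0]],"gripper":[0,0,0,0]}'
python3 -c "
from go import *
rel(m['H']+118*yl+24*n,R(1.57))"
```

```text
time_s: 13.93
ee_pos: [599.7, 152.2, 153.9]
tool_rot: [[0.127, -0.9, 0.416], [-0.992, -0.116, 0.052], [0.002, -0.419, -0.908]]
wrist_force: [0.2, 0.4, 0.9]
opening: 0.1
t 13.9333 pos [599.7151 152.1548 153.9046] open 0.12551138442348272 F [0.2179 0.3924 0.9279] q [-0.2003  0.3594 -0.2479  2.086   0.6401  0.3514 -2.4234]
off tool(m) [-0.0001 -0.0004  0.0278] rot deg [ 0.2092 -0.1788 -0.1682] world [ 11.9099   1.6287 -25.079 ]
```

```bash
python3 -m jog '{"offset":[[0,0,0.008],[0,0,0.008],[0,0,0]],"rotation":[[0,0,0],[0,0,0],[0,0,0]],"gripper":[0,0,0]}'
python3 -m jog '{"offset":[[0,0,0.006],[0,0,0]],"rotation":[[0,0,0],[0,0,0]],"gripper":[0,0]}'
python3 -c "
from go import *
rel(m['H']+118*yl+24*n,R(1.57))
p=cams.grab_frame('side'); save(p,'side13.png',(200,180,320,300),5)"
```

```text
time_s: 14.18
ee_pos: [606.7, 153.2, 138.1]
tool_rot: [[0.128, -0.901, 0.416], [-0.992, -0.117, 0.052], [0.002, -0.419, -0.908]]
wrist_force: [-0.1, 0.4, -0.1]
opening: 0.2
time_s: 14.35
ee_pos: [609.4, 153.7, 132.3]
tool_rot: [[0.128, -0.901, 0.416], [-0.992, -0.117, 0.052], [0.002, -0.419, -0.908]]
wrist_force: [-0.7, -0.1, -0.5]
opening: 0.3
t 14.35 pos [609.3964 153.7008 132.3045] open 0.3107028361760898 F [-0.6868 -0.1076 -0.5263] q [-0.2339  0.4048 -0.2047  2.0795  0.689   0.3126 -2.4706]
off tool(m) [ 0.0002 -0.0006  0.0041] rot deg [ 0.2421 -0.1681 -0.1406] world [ 2.2286  0.0828 -3.4789]
```

View pics/side13.png

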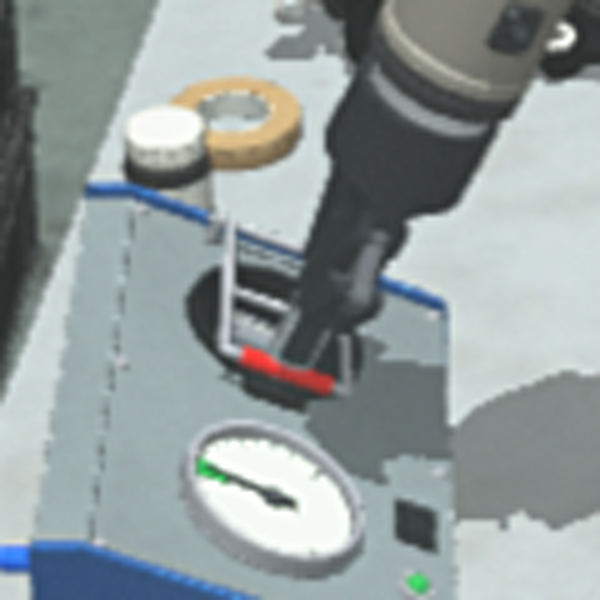

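```bash
cat > th.py <<'E'
from go import *
from scipy.optimize import minimize_scalar
p=cams.grab_frame("side"); hsv=cv2.cvtColor(p["frame"],cv2.COLOR_RGB2HSV); red=((hsv[...,0]<8)|(hsv[...,0]>172))&(hsv[...,1]>140)&(hsv[...,2]>110)
red[:,:225]=0; red[:200]=0; red[320:]=0; red[:,300:]=0
v,u=np.nonzero(red); print("side red n",len(u),u.min(),u.max(),v.min(),v.max())
uv=np.array([(u.min()+u.max())/2,(v.min()+v.max())/2]); print(uv)
for t in(0,.05,.1,.15,.2,.25,.3): print(t,proj(p,m["H"]+120*(np.cos(t)*yl+np.sin(t)*n))[0])
s=ctrl.sense(); print("tip px",proj(p,s["ee_pos"]+19*s["tool_rot"][:,2]))
E
python3 th.py
```

```text
side red n 54 248 265 250 258
[256.5 254. ]
0 [254.8429 255.0535]
0.05 [255.7713 253.3216]
0.1 [256.7036 251.5152]
0.15 [257.637  249.6396]
0.2 [258.5687 247.7002]
0.25 [259.4956 245.7029]
0.3 [260.4149 243.6536]
tip px [[256.4125 251.8652]]
```

```bash
python3 -m jog '{"offset":[[0,0,0.003],[0,0,0]],"rotation":[[0,0,0],[0,0,0]],"gripper":[0,0]}'
python3 -m jog '{"offset":[[0,0,0.003],[0,0,0]],"rotation":[[0,0,0],[0,0,0]],"gripper":[0,0]}'
python3 th.py; python3 -c "
from go import *
rel(m['H']+118*yl+24*n,R(1.57))
p=cams.grab_frame('side'); save(p,'side14.png',(220,220,290,290),8)"
```

```text
time_s: 14.62
ee_pos: [611.1, 154.0, 131.0]
tool_rot: [[0.128, -0.9, 0.417], [-0.992, -0.117, 0.052], [0.002, -0.421, -0.907]]
wrist_force: [-1.2, 0.1, 0.1]
opening: -0.1
time_s: 14.78
ee_pos: [612.6, 154.2, 128.6]
tool_rot: [[0.128, -0.899, 0.418], [-0.992, -0.116, 0.053], [0.001, -0.421, -0.907]]
wrist_force: [0.4, 0.3, 0.1]
opening: -0.0
side red n 54 248 265 251 259
[256.5 255. ]
0 [254.8429 255.0535]
0.05 [255.7713 253.3216]
0.1 [256.7036 251.5152]
0.15 [257.637  249.6396]
0.2 [258.5687 247.7002]
0.25 [259.4956 245.7029]
0.3 [260.4149 243.6536]
tip px [[255.2285 253.2445]]
t 14.8333 pos [612.6246 154.2374 128.7991] open -0.14814310023319122 F [ 0.5795  0.2404 -0.8161] q [-0.2424  0.4136 -0.1934  2.077   0.7006  0.3026 -2.4819]
off tool(m) [ 0.0003  0.0009 -0.0005] rot deg [ 0.0649 -0.1388 -0.157 ] world [-0.9996 -0.4538  0.0265]
```

View pics/side14.png

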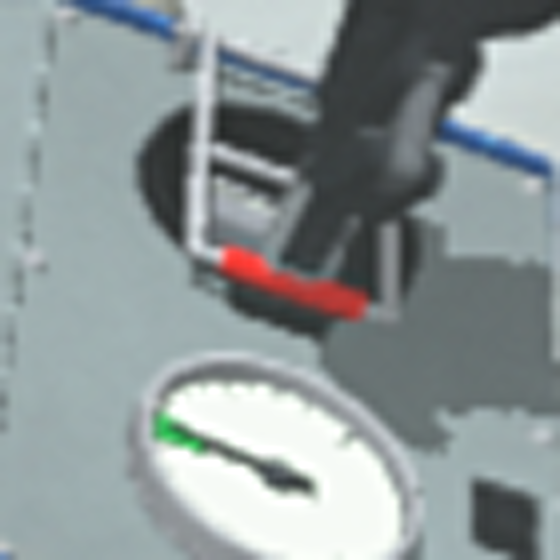

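```bash
python3 -m jog '{"offset":[[-0.001,0,0.003],[0,0,0]],"rotation":[[0,0,0],[0,0,0]],"gripper":[0,0]}'
python3 -m jog '{"offset":[[0,0,0.003],[0,0,0]],"rotation":[[0,0,0],[0,0,0]],"gripper":[0,0]}'
python3 th.py; python3 -c "
from go import *
rel(m['H']+118*yl+24*n,R(1.57))
p=cams.grab_frame('side'); save(p,'side15.png',(220,220,290,290),8)"
```

```text
time_s: 15.05
ee_pos: [613.7, 154.8, 127.3]
tool_rot: [[0.127, -0.899, 0.419], [-0.992, -0.116, 0.051], [0.003, -0.422, -0.906]]
wrist_force: [-7.8, -0.4, 10.5]
opening: -0.1
time_s: 15.22
ee_pos: [613.7, 154.9, 127.3]
tool_rot: [[0.126, -0.898, 0.421], [-0.992, -0.116, 0.049], [0.004, -0.424, -0.906]]
wrist_force: [-9.5, -2.3, 10.1]
opening: 0.3
side red n 50 248 265 251 259
[256.5 255. ]
0 [254.8429 255.0535]
0.05 [255.7713 253.3216]
0.1 [256.7036 251.5152]
0.15 [257.637  249.6396]
0.2 [258.5687 247.7002]
0.25 [259.4956 245.7029]
0.3 [260.4149 243.6536]
tip px [[254.7669 253.8295]]
t 15.2667 pos [613.7249 154.9004 127.2601] open 0.05243037839644934 F [-8.8609 -2.506  11.8622] q [-0.2553  0.4168 -0.1811  2.077   0.7122  0.299  -2.4971]
off tool(m) [ 0.0008  0.0014 -0.0024] rot deg [-0.0689 -0.327  -0.1745] world [-2.1    -1.1169  1.5655]
```

View pics/side15.png

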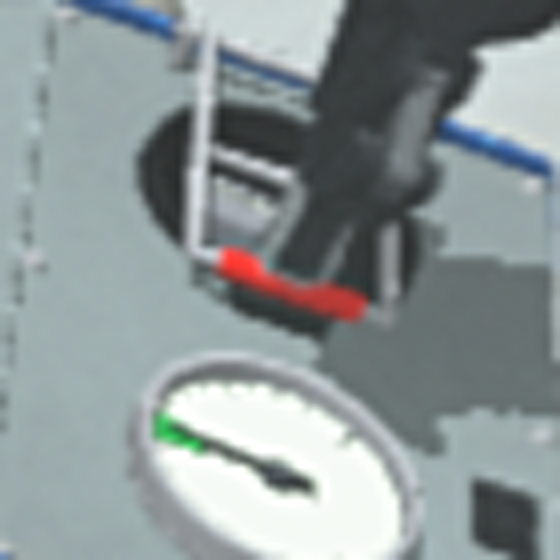

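A firm 15 N stop at the predicted closed position. I'll retract and check.

```bash
python3 -m jog '{"offset":[[0,0,-0.01],[0,0,-0.02],[0,0,-0.03],[0,0,-0.03],[0,0,-0.03],[0,0.03,-0.02],[0,0.03,-0.02],[0,0.03,-0.02],[0,0,0]],"rotation":[[0,0,0],[0,0,0],[0,0,0],[0,0,0],[0,0,0],[0,0,0],[0,0,0],[0,0,0],[0,0,0]],"gripper":[0,0,0,0,0,0,0,0,0]}'
python3 th.py; python3 -c "
from go import *
s=ctrl.sense(); print(s['ee_pos'],s['wrist_force'],s['time_s'])
p=cams.grab_frame('side'); save(p,'side16.png',(200,180,320,300),5)
p=cams.grab_frame('top'); save(p,'top16.png',(120,130,280,250),5); save(p,'top16f.png')"
```

```text
time_s: 16.07
ee_pos: [451.1, 136.0, 259.4]
tool_rot: [[0.127, -0.897, 0.423], [-0.992, -0.117, 0.05], [0.005, -0.425, -0.905]]
wrist_force: [-0.9, 0.0, -0.7]
opening: 0.6
side red n 63 248 265 251 259
[256.5 255. ]
0 [254.8429 255.0535]
0.05 [255.7713 253.3216]
0.1 [256.7036 251.5152]
0.15 [257.637  249.6396]
0.2 [258.5687 247.7002]
0.25 [259.4956 245.7029]
0.3 [260.4149 243.6536]
tip px [[319.4122 210.138 ]]
[453.8176 136.6788 260.177 ] [ 0.0069 -0.0215 -0.1601] 16.1167
```

View pics/side16.png

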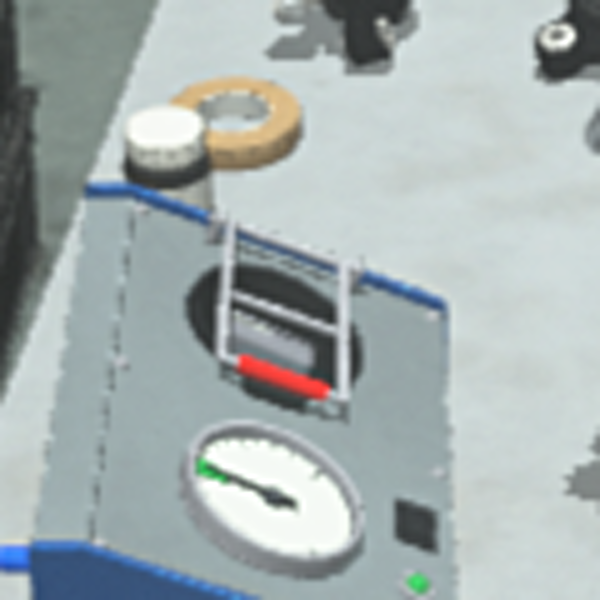

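View pics/top16.png

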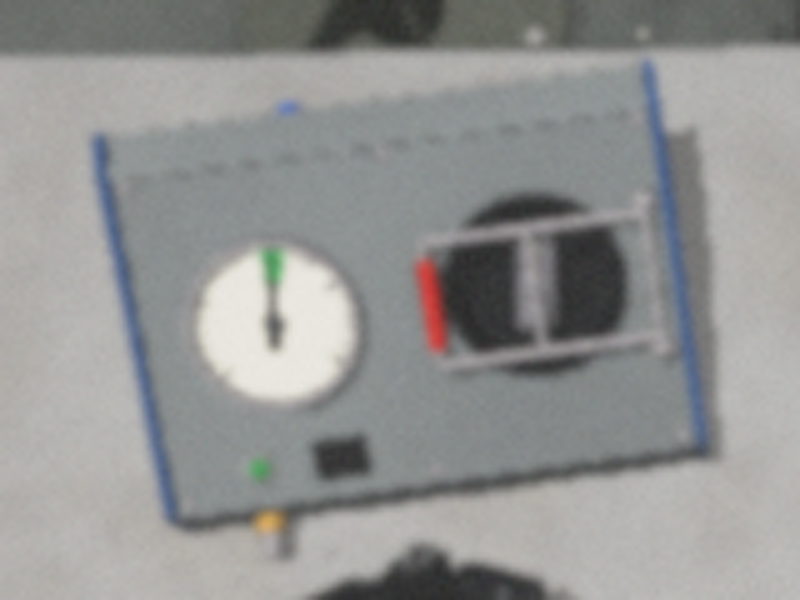

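```bash
python3 - <<'E'
from go import *
for k in("top","side"):
    p=cams.grab_frame(k); hsv=cv2.cvtColor(p["frame"],cv2.COLOR_RGB2HSV); red=((hsv[...,0]<8)|(hsv[...,0]>172))&(hsv[...,1]>150)&(hsv[...,2]>110)
    b=(185,225,175,210) if k=="top" else(240,275,240,270)
    w=[P(p,u,v) for v,u in np.argwhere(red) if b[0]<u<b[1] and b[2]<v<b[3]]
    w=np.array(w); print(k,len(w),"height over panel d=-186:",np.median(w@n+186), "left of hinge",np.median((w-m["H"])@yl))
    # panel height near gauge-grip midpoint & around
    q=[]
    for a in(-80,-70,70,80):
        for l in(-40,0,60,90): 
            X=m["K"]+a*up+l*yl; u,v=proj(p,X)[0]; q.append(P(p,u,v)@n+186)
    print("panel",np.round(q,1))
E
```

```text
top 43 height over panel d=-186: 15.88995539152063 left of hinge 118.24507538507059
panel [-1.3 -3.2 -1.9 -2.4 -0.9 -0.6  0.4 -2.8 -1.2  0.3 -2.9 -0.8 -1.1 -0.8
 -1.1 -2.5]
side 62 height over panel d=-186: 17.352190219670874 left of hinge 122.45882948137012
panel [ 2.9  1.8  0.4  1.2  2.  -0.4  4.1  0.9  2.6 -0.   0.8 -0.8  1.6  1.8
 -0.2 -0.5]
```

```bash
python3 - <<'E'
from h import *
p=cams.grab_frame("top"); a=np.load("pic_top.npz")["frame"]
d=np.abs(p["frame"].astype(int)-a).max(2); print("ball-joint region max/mean diff",d[140:360,370:460].max(),d[140:360,370:460].mean(), cams.tip_of(p,"joint_centre")[:1])
print(ctrl.sense()["time_s"],ctrl.sense()["qvel"].max(),ctrl.sense()["wrist_force"]); print(ctrl.sign_off())
E
```

```text
ball-joint region max/mean diff 82 10.103686868686868 [{'uv': [385.4, 251.6], 'conf': 0.78}]
16.4167 0.005319926930159199 [-0.23441165 -0.41841729 -0.30490185]
the job is handed in; nothing more can be done
None
```

```bash
python3 - <<'E'
import cv2,numpy as np
b=cv2.imread("pics/top16f.png")[130:370,330:470]; a=cv2.imread("pics/top0.png")[130:370,330:470]
cv2.imwrite("pics/cmp.png",cv2.resize(np.hstack([a,b]),None,fx=2.4,fy=2.4))
E
```

```text
(no output)
```

View pics/cmp.png

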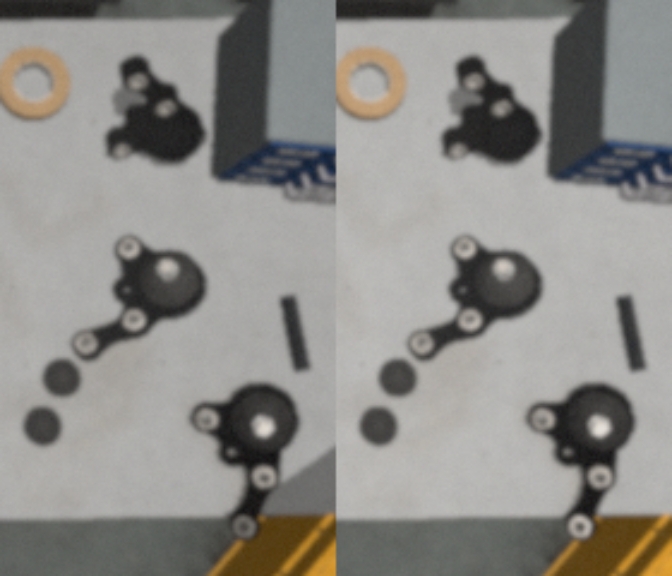

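The needle stands in the green band and the guard is closed over the knob. I handed the job in at about 16.4 s, with the arm clear of everything.

- **Knob:** I gripped the bar and turned it clockwise about 80°. The needle came to rest on the middle of the green band, under about 1.5° off in the top view, and stayed there after release.
- **Guard:** I carried it by the red grip round to about 0.15 rad, let go, then pressed the grip down with closed fingertips until it met a firm stop at about 15 N. Afterwards the grip measured about 17 mm above the panel, near the 19 mm expected of its top when closed. It did not move when I backed away.
- **Ball joints:** Before-and-after top pictures show them in the same places.
- **Checks that disagreed:**
  - The side camera's needle direction read up to a few degrees off the band's. I put that down to viewing angle; it is still within the band's ±9.7°.
  - The raw pixel difference over the ball joints was not zero, averaging 10 levels. The network's middle-joint point also shifted 3 px. Compared by eye, after handing in, the only visible change is the arm's shadow.

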